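# Put a new syrup bottle into service and unlock its pump

## Task

Take the small square syrup bottle that lies on the sloping steel rest and stand it upright, fully down, in the empty square wooden stand, and let go of it. Then take its pump head from above, press it down against its spring and, keeping it pressed, turn it counterclockwise past the safety stop, so that it pops up when you let go, with the bottle still standing in its stand. Leave everything else on the counter where it stands.

Things in the scene. Friction and masses are not known exactly. Their poses are not given: they have to be found in the camera images.
- bottle_center (a point): Centre of the new bottle's body, half-way up its axis. Brown, square, 56 x 56 mm, body 85 mm tall, about 0.3 kg; z points from foot to pump, x and y are square to its sides. On top: a round collar (28 mm wide, 5 high), then the brass pump head, whose top is 83.5 mm from this point when locked, 93.5 unlocked. Stood up straight from the rest, its -x face looks back to where its foot was.
- head_grip (a point): Grip point of the new bottle's pump head, on its axis, 6 mm below its top. The head is an upright flat brass bar 16 mm thick (along x), 44 mm long (along y), 28 mm high, with a round nozzle 11 mm thick reaching 31 mm from the axis at the +y end, in its upper half. z points up out of the bottle. The bar's underside is 8 mm above the collar when locked, 0.5 mm when fully pressed.
- pump (a joint): Press of the pump head into the bottle, m: 0 locked, 0.0075 lower end stop, -0.010 popped up. A spring drives it up: about 6 N at 0, 10 N at the lower stop, 1 N popped up. A roof inside keeps it from rising and a safety stop blocks turning beyond about 0.4 rad, unless pressed more than about 5.5 mm. Past a turn of about 0.9 rad nothing holds it down and it rises when let go.
- head (a joint): Turn of the pump head about the bottle's axis relative to the bottle, rad, growing counterclockwise seen from above; 0 is the end stop on the locked side, where the nozzle points along the bottle's +y; 1.25 is the end stop on the open side. It starts between 0 and 0.25. Turning takes about 0.03 N m.
- stand_in (a point): Centre of the inner floor of the empty stand: a fixed square wooden tray with an opening 66 x 66 mm, floor 6 mm above the counter, walls 6 mm thick reaching 18 mm above this point (24 mm above the counter). z points up, x and y are square to its walls. The bottle may stand in it any way round; it has about 5 mm of play on each side.
- rest: Fixed steel rest on which the new bottle lies, axis raised 25 degrees, pump end high. Origin on the counter under the bottle's middle; +x is the way the pump points (away from the robot). Its slope, 38 mm wide, carries the bottle's +x face, so the y faces are free for a grasp across. A 75 mm high upright end plate stands 5 to 15 mm beyond the pump. Foot plate 146 x 50 mm.
- served: A bystander: a second, identical wooden stand, fixed, in which an identical bottle already stands with its pump up (142 mm tall in all); origin on the counter below it.
- pitcher: A bystander: steel milk pitcher, 76 mm wide, 90 mm tall, handle at its +y; origin at the centre of its underside.
- jar: A bystander: glass jar with black cap, 44 mm wide, 60 mm tall; origin at the centre of its underside.
- tamper: A bystander: steel coffee tamper, 52 mm wide, 70 mm tall; origin at the centre of its underside.
- cups: A bystander: stack of upturned paper cups, 84 mm wide, 110 mm tall; origin at the centre of its underside.
- bowl: A bystander: white ceramic bowl, 110 mm wide, 45 mm tall; origin at the centre of its underside.
- spoon: A bystander: steel spoon 200 mm long, lying on the counter along its x; origin at its middle.
- brush: A bystander: small wooden brush 150 mm long, lying on the counter along its x; origin at its middle.

How it is judged:
By the outcome, as a careful person would: the job done as asked, in the order asked, and still so for the second after the job is handed in, with the robot touching nothing.
It also fails if it takes over 64 s, if anything falls off the work surface, if the arm or the gripper's body presses on something with over 40 N, if the wrist force passes 120 N, or if a joint passes its speed limit or range.

## Robot

A 6-joint arm with a two-finger parallel gripper is mounted at the origin on the work surface. World frame = base frame: x ahead of the robot, y to its left, z up, the work surface at z = 0. Lengths are in m, angles in rad, forces in N, time in s.
With the tool pointing down it reaches from about 0.3 to 0.775 m from the base axis. Payload 14.6 kg.
Tool frame: the origin (TCP) lies on the centre line of the jaws, within the pads' length; the fingertips stand 17 mm ahead of it and the grasp point (between the pads) lies 2 mm behind it; z points along the fingers, x is the direction in which the jaws open and shut, and the axes are right-handed (so a half turn about z gives the same grasp; the last joint's range is limited). The gripper opens to 94 mm and grips with 3 to 60 N. Pads are 16 mm wide; open, the fingers measure 119 mm over their backs; the gripper's body (75 mm by 177 mm) begins 78 mm behind the grasp point.
Start: joints at [-1.381, 0.3, 1.521, -0, 1.321, -0.067], TCP at [0.14, -0.532, 0.222] pointing down, gripper open.
Joint ranges: [-3.03, 3.03], [-0.79, 2.21], [0.23, 2.52], [-1.04, 4.18], [0, 3.07], [-2.55, 2.55]. Speed limits (rad/s): [2.22, 2.22, 2.57, 3.14, 3.14, 3.14].

## Interface

Orientations are given as [roll, pitch, yaw] about the fixed x, y, z axes, in that order (R = Rz(yaw) Ry(pitch) Rx(roll)).
In Python, from station import ctrl gives the robot as it stands. The module is installed in compiled form; this text tells all that it offers.
- The arm moves only by the tool drive_tool, never from a script. Its argument "increments" is a list of rows, each a list of 3 entries, a list of its own where there are three numbers: the turn, a rotation vector about the tool's x, y, z in degrees, then the shift along the tool's x, y, z in mm, then the opening, from 0 (shut) to 1 (fully open). In form: [[[ax, ay, az], [dx, dy, dz], hand], ...]. A call has 1 to 20 rows; each row shifts and turns the commanded pose from where the row before left it, along the tool's axes as they then stand; what a row does not reach is not made up. A row lasts 1/8 s, in which the tool goes at most 62.5 mm and 10.7 degrees, less where a joint would pass 70% of its speed; a pose out of reach is approached as far as the arm can. A call with a gripper value outside its range is refused whole. The fingers move at their own pace and stop on an object; "squeeze" is the grip in N (left out, the last holds). Time passes only in rows, so rows that do not move let the fingers close. It gives the time, the measured TCP pose, the force and the opening at its end, in the units of the state.
- ctrl.get_obs(): the state, without advancing time (a new reading comes with each control period).
- ctrl.camera(name): name is "scene" or "top"; returns the picture (384x512x3 uint8, red, green, blue); there is no depth.
- ctrl.calibration(name): a dict with "fx", "fy", "cx", "cy" (pixels), "rvec" (rotation vector, rad) and "tvec" (3), from world to camera coordinates, as OpenCV has them. Camera axes: x right, y down, z forward; pixel columns grow to the right and rows downward; lengths in m; the calibration is good to about 2 mm. A picture is of the moment at which its call begins. calibration takes no time and is no camera call.
- ctrl.hand_in(): hands the job in, once; it reports no verdict.
The state is a dict: "time_s": time; "qpos": joint angles; "joint_vel": joint speeds; "tau": joint torques, N m; "ee_pos": TCP position; "eef_rot": TCP orientation; "force": force on the tool from outside, world axes, zero at the start; "moment": the same for the moment, N m; "grip_width": finger opening in m.
Only numpy, scipy, OpenCV 4.12 (cv2) and the standard library are available. Lean on these libraries where they do the work, as an engineer would, in place of code of your own. Each camera call takes 0.05 s, during which the arm holds its last target.

## Working session

There is one attempt and no reset: what is moved stays moved. The work goes in short steps, Python scripts to look and compute and a tool call to move; the robot and the scene stay as the last step left them, time stands still between calls to the robot, and variables do not carry over. Pictures are saved under pics/ and viewed, and the job is handed in when it is done.

Besides the shell and the picture viewer there is one more tool, called after ">>>" as name([rows], argument=value, ...), one row to a line, values as JSON. drive_tool: Moves the arm, as the interface text tells. Its arguments: {"type":"object","properties":{"increments":{"type":"array"},"squeeze":{"type":"number"}},"required":["increments"]}

```bash
mkdir -p pics; ls; python3 - <<'E'
from station import ctrl
import cv2
print(ctrl.get_obs())
for n in("scene","top"):
    im=ctrl.camera(n); cv2.imwrite(f"pics/{n}0.png",im[:,:,::-1]); print(n,ctrl.calibration(n))
E
```

```text
pics
{'time_s': 0.0, 'qpos': array([-1.38060067e+00,  3.00473827e-01,  1.52155337e+00, -5.99527010e-06,
        1.32069562e+00, -6.66032526e-02]), 'joint_vel': array([ 0.00177019,  0.00014212,  0.00073882, -0.00149741, -0.0014369 ,
       -0.00093422]), 'tau': array([-1.39397522e-03, -5.31803656e+01, -3.52737594e+01,  7.07567786e-02,
        2.43562093e-02, -1.02509939e-04]), 'ee_pos': array([ 0.13964233, -0.53173831,  0.22189655]), 'eef_rot': array([-3.14152323e+00,  1.12804054e-03, -1.31399589e+00]), 'force': array([-0.40082946, -1.0714716 ,  0.69947339]), 'moment': array([ 0.01643548, -0.00884989,  0.05727448]), 'grip_width': 0.09400970678603955}
scene {'fx': 446.2835788406541, 'fy': 446.2835788406541, 'cx': 251.4746100395108, 'cy': 191.83553713453637, 'rvec': array([ 1.28780509,  2.11007433, -1.04607638]), 'tvec': array([ 0.26813613, -0.24776639,  1.4466804 ])}
top {'fx': 460.05579097623666, 'fy': 460.05579097623666, 'cx': 256.34531317100533, 'cy': 188.89019689297234, 'rvec': array([ 2.16126356, -2.12698612,  0.13240903]), 'tvec': array([0.00427229, 0.57729109, 0.95353968])}
```

View pics/scene0.png

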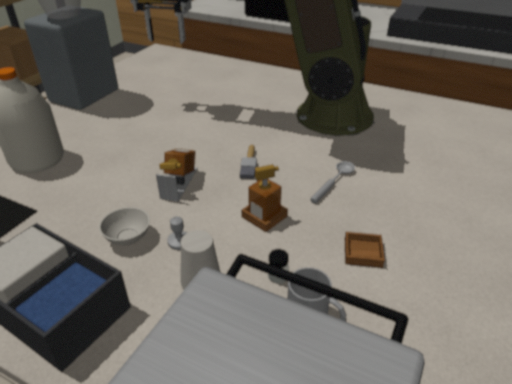

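View pics/top0.png

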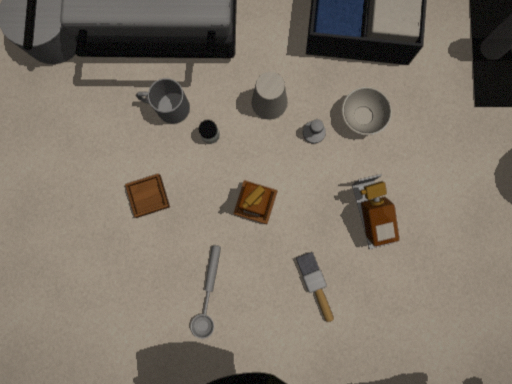

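The scene view shows the rest with the bottle around (178,165), the served bottle at (265,200) and the empty stand at (365,250). In the top view the empty stand is at (148,196), the served bottle at (256,201) and the rest with the bottle at (380,215), pump end up.

```bash
cat > h.py <<'E'
import cv2,numpy as np
from station import ctrl
def cal(n):
    c=ctrl.calibration(n);K=np.array([[c['fx'],0,c['cx']],[0,c['fy'],c['cy']],[0,0,1]]);R=cv2.Rodrigues(c['rvec'])[0];return K,R,np.array(c['tvec'])
def ray(n,uv):
    K,R,t=cal(n);d=R.T@np.linalg.inv(K)@np.array([uv[0],uv[1],1.]);return -R.T@t,d
def onz(n,uv,z):
    o,d=ray(n,uv);return o+d*(z-o[2])/d[2]
def proj(n,P):
    K,R,t=cal(n);p=(np.atleast_2d(P)@R.T+t)@K.T;return p[:,:2]/p[:,2:]
def tri(a,b):
    o1,d1=ray('scene',a);o2,d2=ray('top',b)
    A=np.stack([d1,-d2],1);s=np.linalg.lstsq(A,o2-o1,rcond=None)[0]
    p,q=o1+d1*s[0],o2+d2*s[1];return (p+q)/2,np.linalg.norm(p-q)
def crop(src,dst,x,y,w,h,s):
    im=cv2.imread(src)[y:y+h,x:x+w];cv2.imwrite(dst,cv2.resize(im,None,fx=s,fy=s,interpolation=cv2.INTER_CUBIC))
E
python3 - <<'E'
from h import *
crop('pics/top0.png','pics/t_rest.png',330,160,80,100,6)
crop('pics/top0.png','pics/t_stand.png',115,165,70,60,8)
crop('pics/scene0.png','pics/s_rest.png',140,130,80,80,7)
for uv in [(148,196),(256,201),(378,215)]: print(onz('top',uv,0.02))
im=cv2.imread('pics/top0.png')[165:225,115:185];hsv=cv2.cvtColor(im,cv2.COLOR_BGR2HSV)
m=cv2.inRange(hsv,(3,100,30),(20,255,255))
for c in cv2.findContours(m,0,2)[0]:
    if cv2.contourArea(c)>100:
        r=cv2.minAreaRect(c);b=cv2.boxPoints(r)+[115,165];print(r,b.tolist())
        w=np.array([onz('top',p,0.024) for p in b]);print(w.round(4),w.mean(0))
        print(np.linalg.norm(w[1]-w[0]),np.linalg.norm(w[2]-w[1]),np.arctan2(*(w[1]-w[0])[1::-1]))
E
```

```text
[0.56042572 0.2522758  0.02      ]
[0.55302383 0.01409583 0.02      ]
[ 0.52647135 -0.2520836   0.02      ]
((31.62811279296875, 30.209962844848633), (35.256103515625, 36.866790771484375), 72.6459732055664) [[123.77579879760742, 183.88256072998047], [158.96441268920898, 172.8861198425293], [169.48042678833008, 206.5373649597168], [134.29181289672852, 217.53380584716797]]
[[0.586  0.3061 0.024 ]
 [0.6117 0.2295 0.024 ]
 [0.5375 0.203  0.024 ]
 [0.5122 0.2789 0.024 ]] [0.5618595  0.25439774 0.024     ]
0.08084700216492498 0.07883790659513384 -1.2470956891344505
```

View pics/t_rest.png

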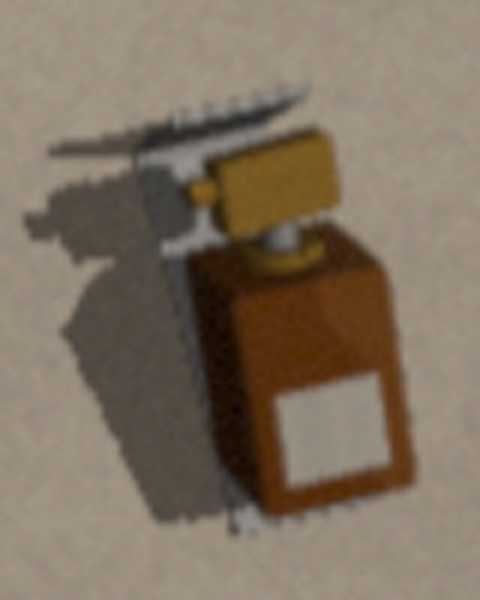

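View pics/s_rest.png

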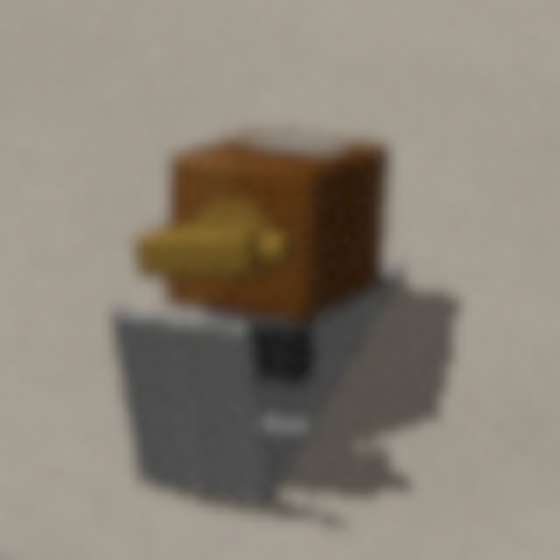

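View pics/t_stand.png

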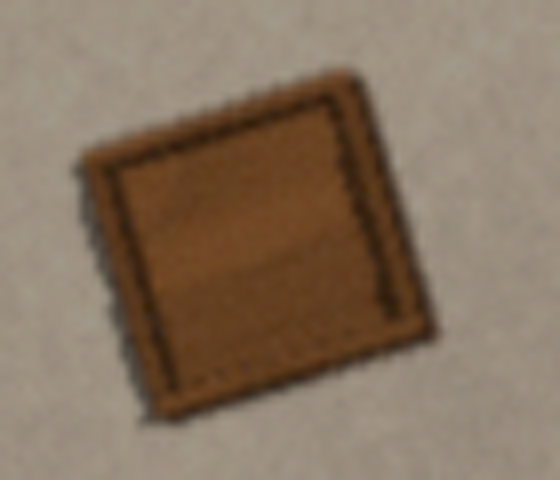

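The bottle's -x (label) face has its top corners at top px ≈(369,210) and (394.5,204). The nozzle points left, which is +y. The stand rim is a clean square. I'll triangulate corners next.

```bash
python3 - <<'E'
from h import *
T=lambda x,y:(x/6+330-.42,y/6+160-.42)
S=lambda x,y:(x/7+140-.43,y/7+130-.43)
# A:+y top corner of -x face, B:-y top, C:+y foot, D:-y foot(top only)
A=tri(S(315,180),T(235,298));B=tri(S(172,158),T(387,265));C=tri(S(385,145),T(268,515))
D=tri(S(250,128),T(413,485))
for n,p in zip('ABCD',(A,B,C,D)):print(n,p[0].round(4),round(p[1],4))
A,B,C,D=A[0],B[0],C[0],D[0]
print('AB',np.linalg.norm(A-B),'AC',np.linalg.norm(A-C))
y=A-B; print('yaw from AB',np.degrees(np.arctan2(-y[0],y[1])))
z=A-C;print('axis yaw',np.degrees(np.arctan2(z[1],z[0])),'elev',np.degrees(np.arctan2(z[2],np.hypot(*z[:2]))))
yaw=np.arctan2(-y[0],y[1])
e=np.radians(25);ax=np.array([np.cos(yaw)*np.cos(e),np.sin(yaw)*np.cos(e),np.sin(e)])
yv=np.array([-np.sin(yaw),np.cos(yaw),0]);xv=np.cross(yv,ax);print('x',xv)
for c,o in ((A,(-28,28,42.5)),(B,(-28,-28,42.5)),(C,(-28,28,-42.5)),(D,(-28,-28,-42.5))):
    o=np.array(o)/1e3;print('centre',(c-o[0]*xv-o[1]*yv-o[2]*ax).round(4))
crop('pics/scene0.png','pics/s_stand.png',335,220,60,60,9)
E
```

```text
A [ 0.5308 -0.2138  0.091 ] 0.0045
B [ 0.543  -0.2655  0.0921] 0.0031
C [ 0.4595 -0.2326  0.0597] 0.0014
D [ 0.4713 -0.2842  0.059 ] 0.0014
AB 0.05313280509158417 AC 0.08006588689137702
yaw from AB 13.2521949525989
axis yaw 14.723092349080083 elev 23.001483176439937
x [ 0.41136414  0.09688003 -0.90630779]
centre [ 0.5112 -0.2472  0.0476]
centre [ 0.5106 -0.2444  0.0488]
centre [ 0.5149 -0.2483  0.0523]
centre [ 0.5139 -0.2454  0.0516]
```

View pics/s_stand.png

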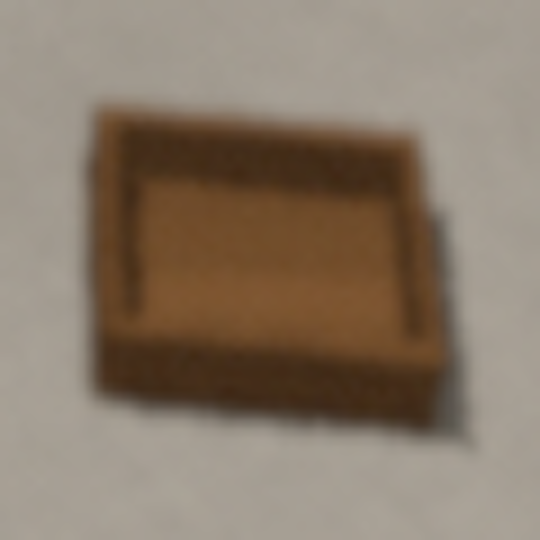

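```bash
python3 - <<'E'
from h import *
T=lambda x,y:(x/8+115-.44,y/8+165-.44)
S=lambda x,y:(x/9+335-.44,y/9+220-.44)
s=[(97,107),(415,133),(443,360),(97,335)];t=[(437,332),(160,415),(82,158),(352,72)]
P=[]
for a,b in zip(s,t):
    p,e=tri(S(*a),T(*b));P.append(p);print(p.round(4),round(e,4),onz('scene',S(*a),.024)[:2].round(4),onz('top',T(*b),.024)[:2].round(4))
for nm,Q in (('tri',np.array(P)),('scene',np.array([onz('scene',S(*a),.024) for a in s])),('top',np.array([onz('top',T(*b),.024) for b in t]))):
    d=[np.degrees(np.arctan2(*v[1::-1]))%90 for v in (Q[2]-Q[1],Q[3]-Q[0],Q[1]-Q[0],Q[2]-Q[3])]
    print(nm,Q.mean(0).round(4),np.round(d,1),[np.linalg.norm(Q[i]-Q[i-1]).round(4) for i in range(4)])
# orientation target for grasp: tool z: bottle frame; 
from scipy.spatial.transform import Rotation as R
yaw=np.radians(14);rest=np.array([.5127,-.2463,.050])
def tool(yaw,tilt): # tilt: deg tool z from straight-down toward forward
    a=np.radians(tilt);zt=np.array([np.sin(a)*np.cos(yaw),np.sin(a)*np.sin(yaw),-np.cos(a)])
    xt=np.array([np.sin(yaw),-np.cos(yaw),0]);return np.stack([xt,np.cross(zt,xt),zt],1)
o=ctrl.get_obs();R0=R.from_euler('xyz',o['eef_rot']).as_matrix();print(R0.round(2))
for s in (1,-1):
    M=tool(yaw,-20);M=M@np.diag([s,s,1])
    print(s,np.degrees(R.from_matrix(R0.T@M).as_rotvec()).round(1),np.degrees(R.from_matrix(M).as_euler('xyz')).round(1))
E
```

```text
[0.5383 0.2071 0.0184] 0.0047 [0.5433 0.2105] [0.5385 0.2037]
[0.5146 0.2802 0.0209] 0.0017 [0.5176 0.2814] [0.5146 0.2785]
[0.5855 0.3054 0.0205] 0.001 [0.5888 0.3061] [0.5851 0.3038]
[0.611  0.2325 0.0179] 0.0015 [0.6167 0.2343] [0.6102 0.2303]
tri [0.5623 0.2563 0.0194] [19.6 19.2 18.  19.3] [np.float64(0.077), np.float64(0.0769), np.float64(0.0752), np.float64(0.0773)]
scene [0.5666 0.2581 0.024 ] [19.2 18.  19.9 21.2] [np.float64(0.0772), np.float64(0.0753), np.float64(0.0755), np.float64(0.077)]
top [0.5621 0.2541 0.024 ] [19.8 20.4 17.7 18.9] [np.float64(0.0765), np.float64(0.0785), np.float64(0.0749), np.float64(0.0777)]
[[ 0.25 -0.97 -0.  ]
 [-0.97 -0.25  0.  ]
 [-0.   -0.   -1.  ]]
1 [-20.   -0.1   0.7] [160.   0. -76.]
-1 [ 1.000e-01 -3.110e+01 -1.766e+02] [-160.    0.  104.]
```

>>> drive_tool([
  [[-5,0,0.2],[0,0,0],1],
  [[-5,0,0.2],[0,0,0],1],
  [[-5,0,0.2],[0,0,0],1],
  [[-5,0,0.1],[0,0,0],1],
])

```text
time_s: 0.6
ee_pos: [0.1397, -0.5319, 0.2223]
eef_rot: [2.79, -0.002, -1.326]
force: [0.2, -0.1, 0.0]
grip_width: 0.0936
```

```bash
cat >> h.py <<'E'
from scipy.spatial.transform import Rotation as Rot
def tool(yawdeg,tilt):
    yaw=np.radians(yawdeg);a=np.radians(tilt);zt=np.array([np.sin(a)*np.cos(yaw),np.sin(a)*np.sin(yaw),-np.cos(a)])
    xt=np.array([np.sin(yaw),-np.cos(yaw),0]);return np.stack([xt,np.cross(zt,xt),zt],1)
def need(pos,M=None):
    o=ctrl.get_obs();Rc=Rot.from_euler('xyz',o['eef_rot']).as_matrix()
    print('t',o['time_s'],'pos',o['ee_pos'].round(4),'q',o['qpos'].round(2),'F',o['force'].round(1),'w',round(o['grip_width'],4))
    if M is None: M=Rc
    print('turn deg',np.degrees(Rot.from_matrix(Rc.T@M).as_rotvec()).round(2))
    print('shift mm now-axes',(1e3*Rc.T@(np.array(pos)-o['ee_pos'])).round(1),'after-turn axes',(1e3*M.T@(np.array(pos)-o['ee_pos'])).round(1))
E
python3 - <<'E'
from h import *
M=tool(14,-20);g=np.array([.520,-.2445,.056])+.002*M[:,2]
need(g-.13*M[:,2]+[0,0,.04],M)
need(g-.13*M[:,2],M)
E
```

```text
t 0.6 pos [ 0.1397 -0.5319  0.2223] q [-1.22  0.33  1.52 -0.36  1.34  0.2 ] F [ 0.2 -0.1  0. ] w 0.0936
turn deg [ 0.16 -0.11 -0.01]
shift mm now-axes [-186.7 -454.8 -161. ] after-turn axes [-186.9 -455.3 -159.3]
t 0.6 pos [ 0.1397 -0.5319  0.2223] q [-1.22  0.33  1.52 -0.36  1.34  0.2 ] F [ 0.2 -0.1  0. ] w 0.0936
turn deg [ 0.16 -0.11 -0.01]
shift mm now-axes [-186.7 -468.6 -123.4] after-turn axes [-186.9 -469.  -121.7]
```

>>> drive_tool([
  [[0,0,0],[-6,-15,-5],1],
  [[0,0,0],[-11,-27,-9],1],
  [[0,0,0],[-12,-29,-10],1],
  [[0,0,0],[-12,-29,-10],1],
  [[0,0,0],[-12,-29,-10],1],
  [[0,0,0],[-12,-29,-10],1],
  [[0,0,0],[-12,-29,-10],1],
  [[0,0,0],[-12,-29,-10],1],
  [[0,0,0],[-12,-29,-10],1],
  [[0,0,0],[-12,-29,-10],1],
  [[0,0,0],[-12,-29,-10],1],
  [[0,0,0],[-12,-29,-10],1],
  [[0,0,0],[-12,-29,-10],1],
  [[0,0,0],[-12,-29,-10],1],
  [[0,0,0],[-12,-29,-10],1],
  [[0,0,0],[-8,-20,-8],1],
  [[0,0,0],[-6,-16,-9],1],
  [[0,0,0],[0,0,0],1],
])

```text
time_s: 2.85
ee_pos: [0.5632, -0.2325, 0.2176]
eef_rot: [2.794, -0.0, -1.325]
force: [-0.2, 0.3, -0.1]
grip_width: 0.0938
```

```bash
python3 - <<'E'
from h import *
M=tool(14,-20);g=np.array([.520,-.2445,.056])+.002*M[:,2]
need(g-.13*M[:,2],M)
need(g,M)
a=ctrl.camera('scene');b=ctrl.camera('top')
cv2.imwrite('pics/s1.png',a[:,:,::-1]);cv2.imwrite('pics/t1.png',b[:,:,::-1])
crop('pics/s1.png','pics/s1c.png',110,60,130,140,4)
crop('pics/t1.png','pics/t1c.png',310,130,150,140,4)
x=np.hstack([cv2.imread('pics/s1c.png')[:, :400],cv2.imread('pics/t1c.png')[:,:400]]);cv2.imwrite('pics/c1.png',x)
E
```

```text
t 2.85 pos [ 0.5632 -0.2325  0.2176] q [-0.37  0.61  1.12 -0.2   1.7   0.96] F [-0.2  0.3 -0.1] w 0.0938
turn deg [-0.07 -0.05  0.1 ]
shift mm now-axes [  1.2 -13.1  39.2] after-turn axes [  1.2 -13.1  39.2]
t 2.85 pos [ 0.5632 -0.2325  0.2176] q [-0.37  0.61  1.12 -0.2   1.7   0.96] F [-0.2  0.3 -0.1] w 0.0938
turn deg [-0.07 -0.05  0.1 ]
shift mm now-axes [  1.1 -12.9 169.2] after-turn axes [  1.2 -13.1 169.2]
```

View pics/c1.png

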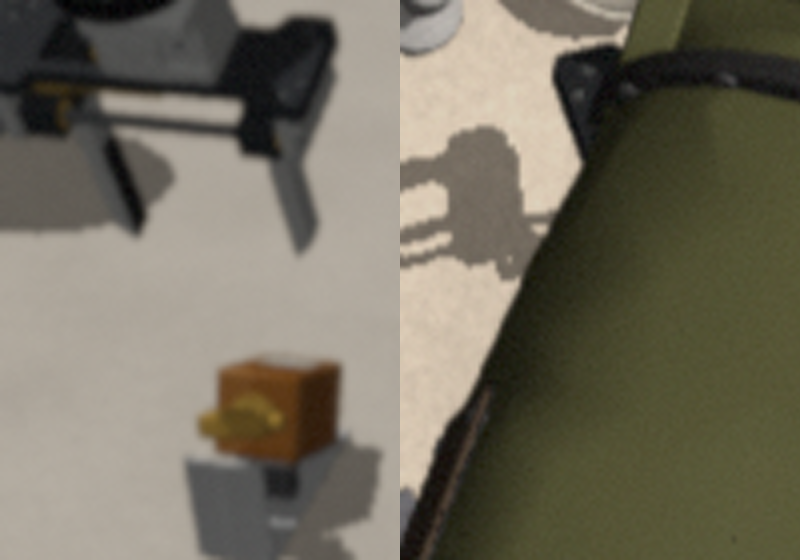

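The gripper is open above the bottle, lined up with it. The fingertips are at scene px ≈(145,119) and (186,123).

```bash
python3 - <<'E'
from h import *
o=ctrl.get_obs();M=Rot.from_euler('xyz',o['eef_rot']).as_matrix();p=o['ee_pos']
for s in(-1,0,1):
  for dy in (-8,8):
    for w in (.047,.0595):
      print(s,dy,w,proj('scene',p+M@[s*w,dy/1e3,.017]).round(1))
# bottle predicted outline corners
c=np.array([.5127,-.2463,.0515])
yaw=np.radians(14);e=np.radians(25)
ax=np.array([np.cos(yaw)*np.cos(e),np.sin(yaw)*np.cos(e),np.sin(e)]);yv=np.array([-np.sin(yaw),np.cos(yaw),0]);xv=np.cross(yv,ax)
for a in (-28,28):
  for b in(-28,28):
    for d in (42.5,-42.5):
      P=c+(a*xv+b*yv+d*ax)/1e3; print(a,b,d,'S',proj('scene',P).round(1),'zoom',((proj('scene',P)-[140,130]+.43)*7).round(),'T',((proj('top',P)-[330,160]+.42)*6).round())
E
```

```text
-1 -8 0.047 [[183.1 122.3]]
-1 -8 0.0595 [[188.4 122.9]]
-1 8 0.047 [[185.2 117.1]]
-1 8 0.0595 [[190.4 117.7]]
0 -8 0.047 [[163.6 120.1]]
0 -8 0.0595 [[163.6 120.1]]
0 8 0.047 [[165.8 114.9]]
0 8 0.0595 [[165.8 114.9]]
1 -8 0.047 [[144.5 118. ]]
1 -8 0.0595 [[139.4 117.4]]
1 8 0.047 [[146.8 112.8]]
1 8 0.0595 [[141.8 112.3]]
-28 -28 42.5 S [[162.3 151.4]] zoom [[159. 153.]] T [[389. 259.]]
-28 -28 -42.5 S [[175.2 147.7]] zoom [[250. 127.]] T [[419. 486.]]
-28 28 42.5 S [[183.7 154.1]] zoom [[309. 172.]] T [[228. 297.]]
-28 28 -42.5 S [[195.2 150.2]] zoom [[390. 144.]] T [[262. 523.]]
28 -28 42.5 S [[161.3 173.6]] zoom [[152. 308.]] T [[331. 210.]]
28 -28 -42.5 S [[174.1 168.4]] zoom [[242. 272.]] T [[361. 426.]]
28 28 42.5 S [[182.4 176.4]] zoom [[300. 328.]] T [[179. 246.]]
28 28 -42.5 S [[193.9 171. ]] zoom [[380. 290.]] T [[212. 461.]]
```

>>> drive_tool([
  [[0,0,0],[0,-6,10],1],
  [[0,0,0],[0,-7,20],1],
  [[0,0,0],[0,0,20],1],
  [[0,0,0],[0,0,20],1],
  [[0,0,0],[0,0,20],1],
  [[0,0,0],[0,0,15],1],
  [[0,0,0],[0,0,10],1],
  [[0,0,0],[0,0,5],1],
  [[0,0,0],[0,0,0],1],
])

```text
time_s: 4.08
ee_pos: [0.5348, -0.2408, 0.1006]
eef_rot: [2.793, -0.002, -1.326]
force: [-0.1, 0.2, -0.5]
grip_width: 0.0939
```

```bash
python3 - <<'E'
from h import *
M=tool(14,-20);g=np.array([.520,-.2445,.056])+.002*M[:,2]
need(g,M)
a=ctrl.camera('scene')
cv2.imwrite('pics/s2.png',a[:,:,::-1])
crop('pics/s2.png','pics/s2c.png',110,80,110,120,5)
E
```

```text
t 4.075 pos [ 0.5348 -0.2408  0.1006] q [-0.4   0.66  1.32 -0.21  1.45  0.99] F [-0.1  0.2 -0.5] w 0.0939
turn deg [-0.01 -0.11 -0.02]
shift mm now-axes [-0.1 -1.  49.2] after-turn axes [-0.  -1.  49.2]
```

View pics/s2c.png

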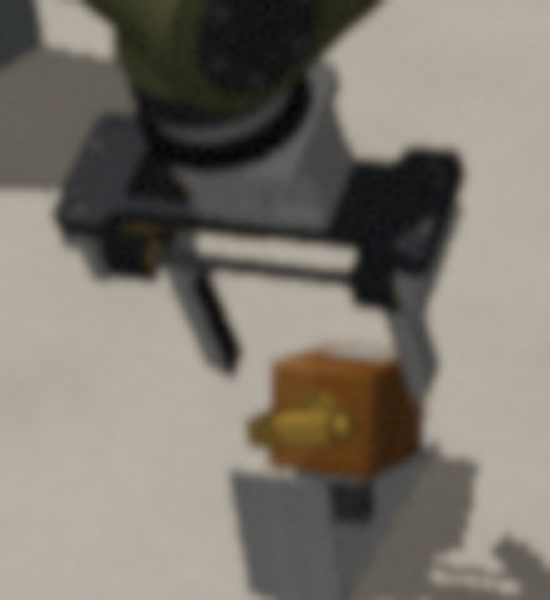

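>>> drive_tool([
  [[0,0,0],[-2,0,5],1],
  [[0,0,0],[0,0,8],1],
  [[0,0,0],[0,0,8],1],
  [[0,0,0],[0,0,8],1],
  [[0,0,0],[0,0,8],1],
  [[0,0,0],[0,-1,7],1],
  [[0,0,0],[0,0,5],1],
  [[0,0,0],[0,0,0],1],
])

```text
time_s: 5.12
ee_pos: [0.5187, -0.2427, 0.0538]
eef_rot: [2.792, -0.002, -1.326]
force: [-0.4, -0.1, -0.6]
grip_width: 0.0942
```

```bash
python3 - <<'E'
from h import *
M=tool(14,-20);g=np.array([.520,-.2445,.056])+.002*M[:,2]
need(g,M)
a=ctrl.camera('scene')
cv2.imwrite('pics/s3.png',a[:,:,::-1])
crop('pics/s3.png','pics/s3c.png',110,80,110,120,5)
E
```

```text
t 5.125 pos [ 0.5187 -0.2427  0.0538] q [-0.41  0.69  1.39 -0.22  1.34  1.  ] F [-0.4 -0.1 -0.6] w 0.0942
turn deg [ 0.02 -0.09 -0.01]
shift mm now-axes [ 2.  -0.  -0.3] after-turn axes [ 2.  -0.  -0.3]
```

View pics/s3c.png

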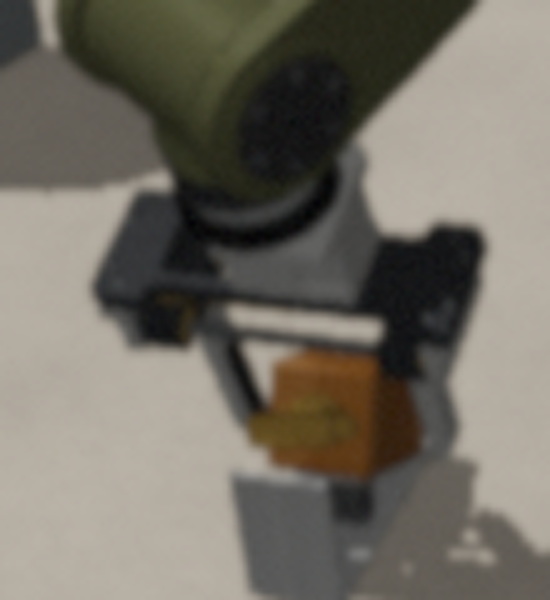

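The fingers straddle the bottle with room on both sides. Closing the grip.

>>> drive_tool([
  [[0,0,0],[0,0,0],0],
  [[0,0,0],[0,0,0],0],
  [[0,0,0],[0,0,0],0],
  [[0,0,0],[0,0,0],0],
  [[0,0,0],[0,0,0],0],
  [[0,0,0],[0,0,0],0],
], squeeze=20)

```text
time_s: 5.92
ee_pos: [0.5189, -0.2428, 0.0542]
eef_rot: [2.793, -0.002, -1.326]
force: [0.1, -0.4, -0.0]
grip_width: 0.0561
```

>>> drive_tool([
  [[0,0,0],[0,0,0],0],
  [[0,0,0],[0,0,0],0],
  [[0,0,0],[0,0,0],0],
], squeeze=40)

```text
time_s: 6.3
ee_pos: [0.5189, -0.2428, 0.0542]
eef_rot: [2.793, -0.002, -1.326]
force: [0.2, -0.5, 1.4]
grip_width: 0.0558
```

```bash
python3 - <<'E'
from h import *
o=ctrl.get_obs();need(o['ee_pos']+[0,0,.05])
need(o['ee_pos']+[-.02,0.0,.2])
E
```

```text
t 6.3 pos [ 0.5189 -0.2428  0.0542] q [-0.41  0.69  1.39 -0.22  1.34  1.  ] F [ 0.2 -0.5  1.4] w 0.0558
turn deg [0. 0. 0.]
shift mm now-axes [  0.1  17.1 -47. ] after-turn axes [  0.1  17.1 -47. ]
t 6.3 pos [ 0.5189 -0.2428  0.0542] q [-0.41  0.69  1.39 -0.22  1.34  1.  ] F [ 0.2 -0.5  1.4] w 0.0558
turn deg [0. 0. 0.]
shift mm now-axes [  -4.4   86.6 -181.3] after-turn axes [  -4.4   86.6 -181.3]
```

>>> drive_tool([
  [[0,0,0],[0,2,-5],0],
  [[0,0,0],[0,3,-8],0],
  [[0,0,0],[0,4,-10],0],
  [[0,0,0],[0,5,-12],0],
  [[0,0,0],[0,7,-18],0],
  [[0,0,0],[0,8,-20],0],
  [[0,0,0],[0,8,-20],0],
  [[0,0,0],[0,8,-20],0],
  [[0,0,0],[0,8,-20],0],
  [[0,0,0],[0,8,-20],0],
  [[0,0,0],[0,8,-20],0],
  [[0,0,0],[0,6,-14],0],
  [[0,0,0],[0,0,0],0],
])

```text
time_s: 7.92
ee_pos: [0.5126, -0.2441, 0.2569]
eef_rot: [2.794, -0.003, -1.326]
force: [-0.7, -0.3, -3.9]
grip_width: 0.0559
```

```bash
python3 - <<'E'
from h import *
o=ctrl.get_obs();need(o['ee_pos'],tool(14,45))
a=ctrl.camera('scene')
cv2.imwrite('pics/s4.png',a[:,:,::-1])
crop('pics/s4.png','pics/s4c.png',110,20,110,120,5)
E
```

```text
t 7.925 pos [ 0.5126 -0.2441  0.2569] q [-0.41  0.48  1.22 -0.21  1.71  0.91] F [-0.7 -0.3 -3.9] w 0.0559
turn deg [64.9  -0.18  0.07]
shift mm now-axes [0. 0. 0.] after-turn axes [0. 0. 0.]
```

View pics/s4c.png

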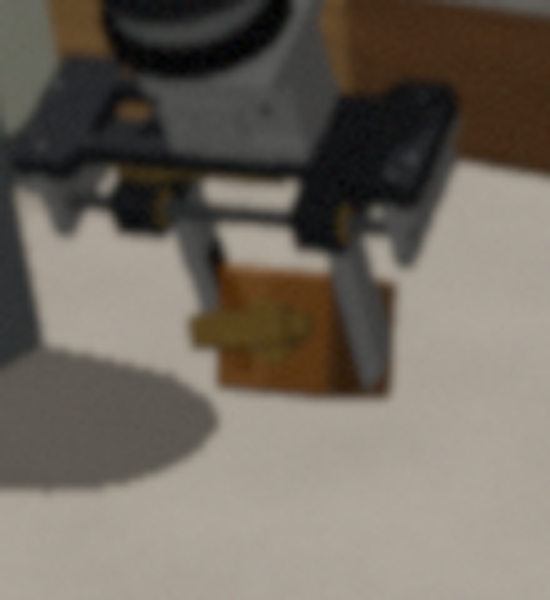

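The bottle is lifted and held; the force reads about its weight. Next I rotate it upright by 65°.

>>> drive_tool([
  [[2,0,0],[0,0,0],0],
  [[4,0,0],[0,0,0],0],
  [[5,0,0],[0,0,0],0],
  [[5,0,0],[0,0,0],0],
  [[5,0,0],[0,0,0],0],
  [[5,0,0],[0,0,0],0],
  [[5,0,0],[0,0,0],0],
  [[5,0,0],[0,0,0],0],
  [[5,0,0],[0,0,0],0],
  [[5,0,0],[0,0,0],0],
  [[5,0,0],[0,0,0],0],
  [[5,0,0],[0,0,0],0],
  [[5,0,0],[0,0,0],0],
  [[4,0,0],[0,0,0],0],
  [[0,0,0],[0,0,0],0],
])

```text
time_s: 9.85
ee_pos: [0.5115, -0.2442, 0.2545]
eef_rot: [-2.358, -0.001, -1.328]
force: [0.1, -0.1, -3.1]
grip_width: 0.0557
```

```bash
python3 - <<'E'
from h import *
M=tool(19,45)
need([.56,.253,.26],M)
a=ctrl.camera('scene');b=ctrl.camera('top')
cv2.imwrite('pics/s5.png',a[:,:,::-1]);cv2.imwrite('pics/t5.png',b[:,:,::-1])
crop('pics/s5.png','pics/s5c.png',110,20,110,120,5)
E
```

```text
t 9.85 pos [ 0.5115 -0.2442  0.2545] q [-0.79  0.1   1.86  0.87  0.92  0.08] F [ 0.1 -0.1 -3.1] w 0.0557
turn deg [ 0.09 -3.62 -3.57]
shift mm now-axes [-470.9 -122.1  113.5] after-turn axes [-454.3 -150.8  142.9]
```

View pics/s5c.png

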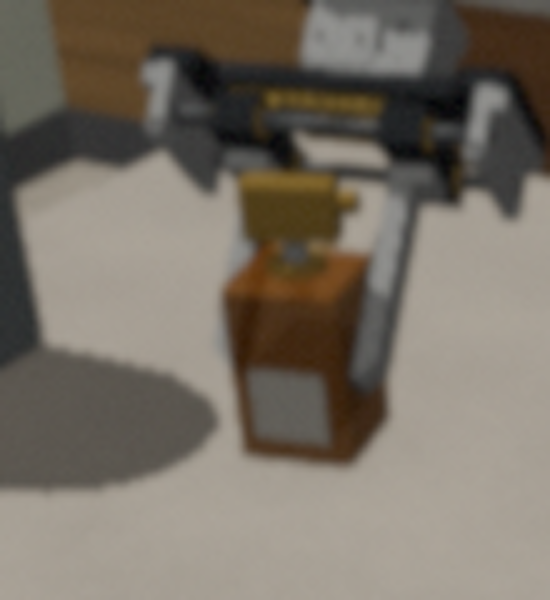

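View pics/t5.png

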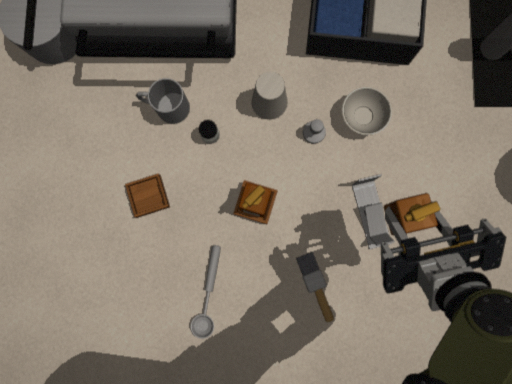

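The bottle now stands upright in the grip with the pump up and the nozzle to +y; the top view shows the path to the stand is clear at this height. Carrying it over.

>>> drive_tool([
  [[0,-1.8,-1.8],[0,0,0],0],
  [[0,-1.8,-1.8],[0,0,0],0],
  [[0,0,0],[-14,-5,4],0],
  [[0,0,0],[-22,-7,7],0],
  [[0,0,0],[-28,-9,9],0],
  [[0,0,0],[-30,-10,9],0],
  [[0,0,0],[-30,-10,10],0],
  [[0,0,0],[-30,-10,10],0],
  [[0,0,0],[-30,-10,10],0],
  [[0,0,0],[-30,-10,10],0],
  [[0,0,0],[-30,-10,10],0],
  [[0,0,0],[-30,-10,10],0],
  [[0,0,0],[-30,-10,10],0],
  [[0,0,0],[-30,-10,9],0],
  [[0,0,0],[-30,-10,9],0],
  [[0,0,0],[-30,-10,9],0],
  [[0,0,0],[-28,-9,8],0],
  [[0,0,0],[-20,-7,6],0],
  [[0,0,0],[-12,-4,3],0],
  [[0,0,0],[0,0,0],0],
])

```text
time_s: 12.45
ee_pos: [0.5593, 0.2546, 0.2605]
eef_rot: [-2.356, -0.001, -1.235]
force: [0.7, -0.6, -3.2]
grip_width: 0.0559
```

```bash
python3 - <<'E'
from h import *
M=tool(19,45)
# bottle centre target at (.563,.255); grasp is 8mm above the centre, TCP 2 mm ahead
need(np.array([.563,.255,.12])+.002*M[:,2],M)
a=ctrl.camera('scene');b=ctrl.camera('top')
cv2.imwrite('pics/s6.png',a[:,:,::-1]);cv2.imwrite('pics/t6.png',b[:,:,::-1])
crop('pics/s6.png','pics/s6c.png',310,60,130,150,4)
crop('pics/t6.png','pics/t6c.png',80,130,130,150,4)
E
```

```text
t 12.45 pos [0.5593 0.2546 0.2605] q [ 0.38  0.08  1.87 -0.08  0.41  1.68] F [ 0.7 -0.6 -3.2] w 0.0559
turn deg [-0.03  0.12  0.19]
shift mm now-axes [  0.7  96.9 103.8] after-turn axes [  0.8  96.8 103.9]
```

View pics/s6.png

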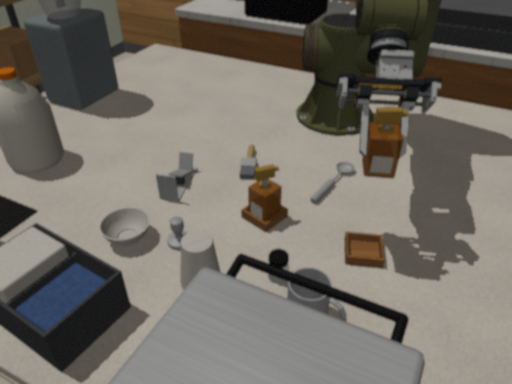

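View pics/t6c.png

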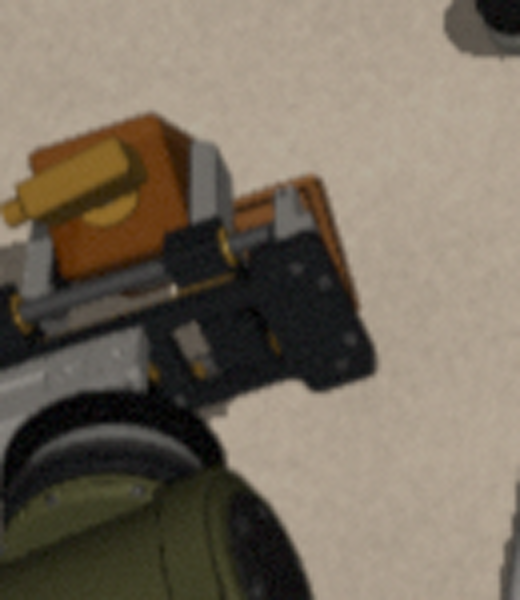

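Both views show the bottle held upright on the near side of the stand, as planned. But q5 is at 0.41 and falling, so the wrist may go singular while lowering. I'll fit a rough kinematic model from the logged poses to check before going down.

```bash
cat > k.py <<'E'
from h import *
D=[([-1.38060067,.300473827,1.52155337,0,1.32069562,-.0666],[.13964,-.53174,.2219]),
([-1.22,.33,1.52,-.36,1.34,.2],[.1397,-.5319,.2223]),([-.37,.61,1.12,-.2,1.7,.96],[.5632,-.2325,.2176]),
([-.4,.66,1.32,-.21,1.45,.99],[.5348,-.2408,.1006]),([-.41,.69,1.39,-.22,1.34,1.0],[.5187,-.2427,.0538]),
([-.41,.48,1.22,-.21,1.71,.91],[.5126,-.2441,.2569]),([-.79,.1,1.86,.87,.92,.08],[.5115,-.2442,.2545]),
([.38,.08,1.87,-.08,.41,1.68],[.5593,.2546,.2605])]
rz=lambda a:Rot.from_euler('z',a).as_matrix()
ry=lambda a:Rot.from_euler('y',a).as_matrix()
def cols(q):
    A=rz(q[0]);B=A@ry(q[1]);C=B@ry(q[2]);W=C@rz(q[3])@ry(q[4])@rz(q[5])
    # unknowns: h, a0, L1, a2, L2, L3
    return np.stack([[0,0,1],A[:,0],B[:,2],C[:,0],C[:,2],W[:,2]],1),W
A=np.vstack([cols(q)[0] for q,p in D]);b=np.hstack([p for q,p in D])
x=np.linalg.lstsq(A,b,rcond=1e-3)[0]
def fk(q):
    c,W=cols(q);return c@x,W
if __name__=='__main__':
    print(x.round(4));print(((A@x-b)*1e3).reshape(-1,3).round(1))
    W=cols(D[-1][0])[1];o=ctrl.get_obs();print(W.round(2),Rot.from_euler('xyz',o['eef_rot']).as_matrix().round(2))
E
python3 k.py
```

```text
[0.2096 0.0119 0.4033 0.0307 0.4403 0.2344]
[[-35.7  -8.1  -0.7]
 [-26.2 -12.2  -2.1]
 [-14.2 -30.    2.3]
 [-13.8 -32.2   4.2]
 [-10.  -32.7   4.8]
 [ -9.8 -27.2   2.3]
 [-34.7 -34.5  -4.3]
 [  7.1 -36.4  -6.5]]
[[-0.33  0.67  0.67]
 [ 0.95  0.23  0.23]
 [ 0.    0.71 -0.71]] [[ 0.33 -0.67  0.67]
 [-0.94 -0.23  0.23]
 [ 0.   -0.71 -0.71]]
```

```bash
sed -i 's/A\[:,0\],B\[:,2\]/A[:,0],A[:,1],B[:,2]/' k.py; python3 k.py; cat > ik.py <<'E'
from k import *
from scipy.optimize import least_squares
lo=np.array([-3.03,-.79,.23,-1.04,0,-2.55]);hi=np.array([3.03,2.21,2.52,4.18,3.07,2.55])
def ik(pos,M,q0):
    M=M@np.diag([-1,-1,1])
    def f(q):
        p,W=fk(q);return np.r_[(p-pos)*5,Rot.from_matrix(W.T@M).as_rotvec()]
    r=least_squares(f,np.clip(q0,lo+1e-3,hi-1e-3),bounds=(lo,hi));return r.x,np.linalg.norm(r.fun)
if __name__=='__main__':
  for tilt in (45,35,25):
   for yaw in (19,):
    q=np.array(D[-1][0])
    for z in (.26,.2,.16,.12,.09,.056):
        q,e=ik(np.array([.563,.255,z]),tool(yaw,tilt),q);print(tilt,yaw,z,q.round(2),e.round(4))
E
python3 ik.py
```

```text
[ 0.2212 -0.001   0.0367  0.4278  0.0441  0.4483  0.2552]
[[ 0.2 -0.1 -1.4]
 [ 1.1 -0.6 -1.9]
 [-1.3  0.  -0. ]
 [-2.5 -1.7  0.2]
 [ 0.8 -2.2  0.2]
 [ 2.4  2.9  1.8]
 [ 0.1  0.6  1.7]
 [-0.4 -0.6 -0.6]]
[[-0.33  0.67  0.67]
 [ 0.95  0.23  0.23]
 [ 0.    0.71 -0.71]] [[ 0.33 -0.67  0.67]
 [-0.94 -0.23  0.23]
 [ 0.   -0.71 -0.71]]
45 19 0.26 [ 0.38  0.09  1.86 -0.09  0.41  1.68] 0.0
45 19 0.2 [ 0.38  0.17  1.93 -0.13  0.26  1.73] 0.0
45 19 0.16 [ 0.38  0.23  1.96 -0.21  0.17  1.81] 0.0
45 19 0.12 [ 0.38  0.31  1.98 -0.47  0.08  2.07] 0.0
45 19 0.09 [ 0.37  0.37  1.99 -0.95  0.03  2.55] 0.0151
45 19 0.056 [ 0.36  0.43  1.97 -0.96  0.    2.55] 0.0562
35 19 0.26 [ 0.38  0.13  1.74 -0.04  0.66  1.64] 0.0
35 19 0.2 [ 0.38  0.2   1.81 -0.05  0.52  1.65] 0.0
35 19 0.16 [ 0.38  0.26  1.85 -0.06  0.43  1.66] 0.0
35 19 0.12 [ 0.38  0.32  1.88 -0.08  0.34  1.68] 0.0
35 19 0.09 [ 0.38  0.37  1.89 -0.1   0.27  1.7 ] 0.0
35 19 0.056 [ 0.38  0.44  1.9  -0.14  0.19  1.74] 0.0
25 19 0.26 [ 0.37  0.2   1.61 -0.02  0.9   1.62] 0.0
25 19 0.2 [ 0.37  0.26  1.69 -0.03  0.76  1.63] 0.0
25 19 0.16 [ 0.37  0.3   1.73 -0.03  0.68  1.63] 0.0
25 19 0.12 [ 0.37  0.36  1.76 -0.03  0.59  1.63] 0.0
25 19 0.09 [ 0.37  0.4   1.78 -0.03  0.52  1.64] 0.0
25 19 0.056 [ 0.37  0.46  1.79 -0.04  0.45  1.64] 0.0
```

The model fits to about 2 mm. It says the 45° tilt goes singular (q5→0, q6 at its limit) at stand height. I'll set the bottle upright on free counter, regrasp it at about 32° and then place it. Checking poses.

```bash
python3 - <<'E'
from ik import *
print('free spot px',proj('top',[.42,.42,0]),proj('top',[.47,-.40,0]))
for spot,yaws in (((.42,.42),(60,75,85)),((.38,.40),(60,75,85)),((.47,-.40),(0,10))):
  for yaw in yaws:
    q=np.array([.7,.1,1.87,.8,.6,.9]) if spot[1]>0 else np.array([-.9,.1,1.87,.8,.6,0])
    for tilt,z in ((45,.25),(45,.12),(45,.052),(45,.12),(32,.12),(32,.052),(32,.2)):
        q,e=ik(np.array([*spot,z]),tool(yaw,tilt),q);print(spot,yaw,tilt,z,q.round(2),e.round(4))
q=np.array(D[-1][0])
for tilt,z in ((32,.25),(32,.1),(32,.056)):
    q,e=ik(np.array([.563,.255,z]),tool(19,tilt),q);print(tilt,z,q.round(2),e.round(4))
E
```

```text
free spot px [[ 71.51482374 259.00189984]] [[443.72787496 242.42707761]]
(0.42, 0.42) 60 45 0.25 [0.59 0.06 1.91 0.67 0.53 0.64] 0.0
(0.42, 0.42) 60 45 0.12 [ 0.59  0.28  2.02  1.25  0.34 -0.  ] 0.0
(0.42, 0.42) 60 45 0.052 [ 0.59  0.43  2.04  1.75  0.32 -0.52] 0.0
(0.42, 0.42) 60 45 0.12 [ 0.59  0.28  2.02  1.25  0.34 -0.  ] 0.0
(0.42, 0.42) 60 32 0.12 [0.63 0.29 1.89 0.48 0.48 0.78] 0.0
(0.42, 0.42) 60 32 0.052 [0.63 0.42 1.92 0.67 0.35 0.57] 0.0
(0.42, 0.42) 60 32 0.2 [0.63 0.18 1.82 0.36 0.66 0.92] 0.0
(0.42, 0.42) 75 45 0.25 [0.5  0.12 1.85 0.84 0.76 0.25] 0.0
(0.42, 0.42) 75 45 0.12 [ 0.5   0.32  1.96  1.17  0.59 -0.17] 0.0
(0.42, 0.42) 75 45 0.052 [ 0.5   0.46  1.98  1.41  0.54 -0.45] 0.0
(0.42, 0.42) 75 45 0.12 [ 0.5   0.32  1.96  1.17  0.59 -0.17] 0.0
(0.42, 0.42) 75 32 0.12 [0.57 0.33 1.85 0.64 0.64 0.37] 0.0
(0.42, 0.42) 75 32 0.052 [0.57 0.45 1.88 0.79 0.52 0.19] 0.0
(0.42, 0.42) 75 32 0.2 [0.57 0.21 1.78 0.53 0.79 0.52] 0.0
(0.42, 0.42) 85 45 0.25 [0.46 0.17 1.79 0.87 0.92 0.09] 0.0
(0.42, 0.42) 85 45 0.12 [ 0.46  0.37  1.9   1.1   0.75 -0.25] 0.0
(0.42, 0.42) 85 45 0.05
[... 1966 characters left out ...]
  0.77  0.66  0.05] 0.0
(0.47, -0.4) 0 32 0.2 [-0.94  0.3   1.67  0.58  0.91  0.33] 0.0
(0.47, -0.4) 10 45 0.25 [-1.05  0.28  1.66  0.86  1.07 -0.03] 0.0
(0.47, -0.4) 10 45 0.12 [-1.05  0.46  1.76  1.01  0.9  -0.3 ] 0.0
(0.47, -0.4) 10 45 0.052 [-1.05  0.58  1.77  1.11  0.84 -0.45] 0.0
(0.47, -0.4) 10 45 0.12 [-1.05  0.46  1.76  1.01  0.9  -0.3 ] 0.0
(0.47, -0.4) 10 32 0.12 [-0.97  0.44  1.68  0.67  0.89  0.03] 0.0
(0.47, -0.4) 10 32 0.052 [-0.97  0.55  1.71  0.75  0.78 -0.09] 0.0
(0.47, -0.4) 10 32 0.2 [-0.97  0.34  1.62  0.6   1.02  0.15] 0.0
32 0.25 [ 0.38  0.16  1.71 -0.04  0.71  1.64] 0.0
32 0.1 [ 0.38  0.36  1.85 -0.06  0.37  1.67] 0.0
32 0.056 [ 0.38  0.44  1.87 -0.09  0.27  1.69] 0.0
```

>>> drive_tool([
  [[0,-2,-2],[0,0,0],0],
  [[0,-4,-4],[0,0,0],0],
  [[0,-4,-4],[0,0,0],0],
  [[0,-4,-4],[0,0,0],0],
  [[0,-4,-4],[0,0,0],0],
  [[0,-4,-4],[0,0,0],0],
  [[0,-4,-4],[0,0,0],0],
  [[0,-4,-4],[0,0,0],0],
  [[0,-4,-4],[0,0,0],0],
  [[0,-4,-4],[0,0,0],0],
  [[0,-1.6,-1.6],[0,0,0],0],
  [[0,0,0],[0,0,0],0],
])

```text
time_s: 14.05
ee_pos: [0.5603, 0.2526, 0.2598]
eef_rot: [-2.359, 0.0, -0.277]
force: [0.5, -0.6, -3.0]
grip_width: 0.0559
```

```bash
python3 - <<'E'
from h import *
M=tool(75,45)
need([.42,.42,.12],M)
need([.42,.42,.07],M)
E
```

```text
t 14.05 pos [0.5603 0.2526 0.2598] q [ 0.09  0.26  1.66  0.85  1.07 -0.  ] F [ 0.5 -0.6 -3. ] w 0.0559
turn deg [ 0.19 -0.59 -0.63]
shift mm now-axes [-180.6   11.6  185.7] after-turn axes [-178.8   10.2  187.5]
t 14.05 pos [0.5603 0.2526 0.2598] q [ 0.09  0.26  1.66  0.85  1.07 -0.  ] F [ 0.5 -0.6 -3. ] w 0.0559
turn deg [ 0.19 -0.59 -0.63]
shift mm now-axes [-180.6   46.8  221.2] after-turn axes [-178.8   45.6  222.9]
```

>>> drive_tool([
  [[0,0,0],[-8,0,8],0],
  [[0,0,0],[-15,1,15],0],
  [[0,0,0],[-18,1,19],0],
  [[0,0,0],[-18,1,19],0],
  [[0,0,0],[-18,1,19],0],
  [[0,0,0],[-18,1,19],0],
  [[0,0,0],[-18,1,19],0],
  [[0,0,0],[-18,1,19],0],
  [[0,0,0],[-18,2,19],0],
  [[0,0,0],[-18,2,18],0],
  [[0,0,0],[-13,3,12],0],
  [[0,0,0],[0,10,10],0],
  [[0,0,0],[0,10,10],0],
  [[0,0,0],[0,8,8],0],
  [[0,0,0],[0,6,6],0],
  [[0,0,0],[0,0,0],0],
])

```text
time_s: 16.05
ee_pos: [0.419, 0.4183, 0.0696]
eef_rot: [-2.36, 0.001, -0.275]
force: [-0.3, 0.1, -2.4]
grip_width: 0.056
```

```bash
python3 - <<'E'
from h import *
need([.42,.42,.05],tool(75,45))
a=ctrl.camera('scene');b=ctrl.camera('top')
cv2.imwrite('pics/s7.png',a[:,:,::-1]);cv2.imwrite('pics/t7.png',b[:,:,::-1])
crop('pics/s7.png','pics/s7c.png',370,80,140,140,4)
E
```

```text
t 16.05 pos [0.419  0.4183 0.0696] q [ 0.5   0.42  1.98  1.35  0.54 -0.37] F [-0.3  0.1 -2.4] w 0.056
turn deg [ 0.24 -0.49 -0.6 ]
shift mm now-axes [ 0.5 12.4 15.3] after-turn axes [ 0.5 12.5 15.3]
```

View pics/s7c.png

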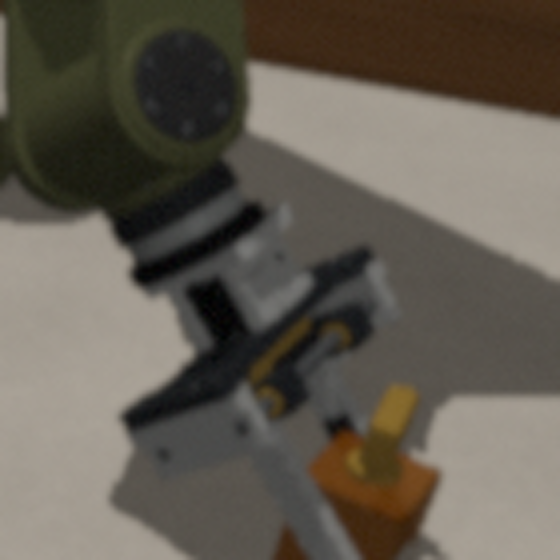

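View pics/t7.png

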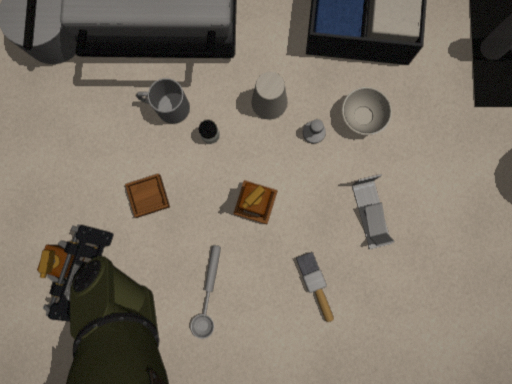

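The gripper holds the bottle upright over bare counter at top px (55,262). Lowering slowly and watching the force.

>>> drive_tool([
  [[0,0,0],[0,2,2],0],
  [[0,0,0],[0,2,2],0],
  [[0,0,0],[0,2,2],0],
  [[0,0,0],[0,2,2],0],
  [[0,0,0],[0,0,0],0],
])

```text
time_s: 16.77
ee_pos: [0.4194, 0.4182, 0.0585]
eef_rot: [-2.36, 0.001, -0.275]
force: [-0.7, 0.5, -4.2]
grip_width: 0.0559
```

>>> drive_tool([
  [[0,0,0],[0,1,1],0],
  [[0,0,0],[0,1,1],0],
  [[0,0,0],[0,1,1],0],
  [[0,0,0],[0,0,0],0],
])

```text
time_s: 17.27
ee_pos: [0.4195, 0.4183, 0.0545]
eef_rot: [-2.359, 0.001, -0.275]
force: [0.3, -0.2, -4.2]
grip_width: 0.0559
```

>>> drive_tool([
  [[0,0,0],[0,1,1],0],
  [[0,0,0],[0,1,1],0],
  [[0,0,0],[0,0,0],0],
])

```text
time_s: 17.65
ee_pos: [0.4195, 0.4182, 0.0516]
eef_rot: [-2.359, 0.001, -0.275]
force: [0.1, 0.7, -3.5]
grip_width: 0.0555
```

>>> drive_tool([
  [[0,0,0],[0,1,1],0],
  [[0,0,0],[0,0,0],0],
])

```text
time_s: 17.9
ee_pos: [0.4195, 0.4182, 0.0503]
eef_rot: [-2.359, 0.001, -0.275]
force: [-1.8, -0.1, -2.5]
grip_width: 0.0556
```

>>> drive_tool([
  [[0,0,0],[0,1,1],0],
  [[0,0,0],[0,0,0],0],
])

```text
time_s: 18.15
ee_pos: [0.4199, 0.4186, 0.0498]
eef_rot: [-2.358, 0.0, -0.275]
force: [-1.2, -1.8, 3.2]
grip_width: 0.0557
```

>>> drive_tool([
  [[0,0,0],[0,1,1],0],
  [[0,0,0],[0,0,0],0],
])

```text
time_s: 18.4
ee_pos: [0.4203, 0.4189, 0.0495]
eef_rot: [-2.356, -0.0, -0.275]
force: [-4.3, -6.4, 17.0]
grip_width: 0.0557
```

The foot touched down at TCP z ≈ 0.050. I'll back off 1 mm, open, steepen the tool to about 32°, and grip again.

>>> drive_tool([
  [[0,0,0],[0,-1,-1],0],
  [[0,0,0],[0,0,0],0.85],
  [[0,0,0],[0,0,0],0.85],
  [[0,0,0],[0,0,0],0.85],
  [[0,0,0],[0,0,0],0.85],
  [[0,0,0],[0,0,0],0.85],
])

```text
time_s: 19.15
ee_pos: [0.4195, 0.4183, 0.0489]
eef_rot: [-2.359, 0.001, -0.275]
force: [0.4, 0.1, -0.2]
grip_width: 0.0797
```

>>> drive_tool([
  [[-2,0,0],[0,0,0],0.85],
  [[-3,0,0],[0,0,0],0.85],
  [[-4,0,0],[0,0,0],0.85],
  [[-4,0,0],[0,0,0],0.85],
  [[0,0,0],[0,0,0],0.85],
])

```text
time_s: 19.77
ee_pos: [0.4197, 0.4189, 0.0495]
eef_rot: [-2.585, -0.0, -0.274]
force: [-0.2, 0.1, 0.4]
grip_width: 0.08
```

```bash
python3 - <<'E'
from h import *
need([.4199,.4186,.0495],tool(74.3,32))
a=ctrl.camera('scene');b=ctrl.camera('top')
cv2.imwrite('pics/s8.png',a[:,:,::-1]);cv2.imwrite('pics/t8.png',b[:,:,::-1])
crop('pics/s8.png','pics/s8c.png',372,110,140,140,4)
crop('pics/t8.png','pics/t8c.png',20,200,120,140,4)
E
```

```text
t 19.775 pos [0.4197 0.4189 0.0495] q [0.57 0.45 1.88 0.8  0.51 0.19] F [-0.2  0.1  0.4] w 0.08
turn deg [ 0.1  -0.01  0.01]
shift mm now-axes [ 0.3  0.2 -0.1] after-turn axes [ 0.3  0.2 -0.1]
```

View pics/s8c.png

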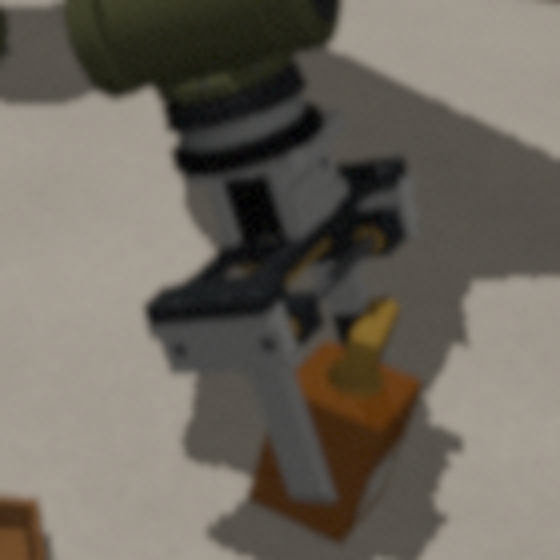

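View pics/t8c.png

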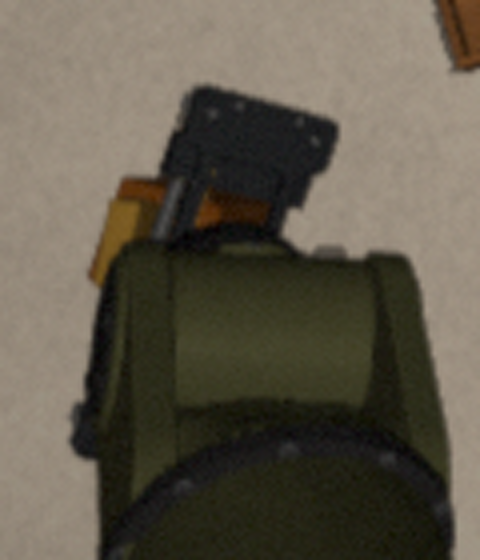

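The bottle stands by itself on the counter and the gripper body clears the pump head. Gripping and lifting.

>>> drive_tool([
  [[0,0,0],[0,0,0],0],
  [[0,0,0],[0,0,0],0],
  [[0,0,0],[0,0,0],0],
  [[0,0,0],[0,0,0],0],
  [[0,0,0],[0,0,0],0],
  [[0,0,0],[0,0,0],0],
  [[0,0,0],[0,-2,-4],0],
  [[0,0,0],[0,-5,-8],0],
  [[0,0,0],[0,-9,-14],0],
  [[0,0,0],[0,-10,-16],0],
  [[0,0,0],[0,-10,-16],0],
  [[0,0,0],[0,-9,-14],0],
  [[0,0,0],[0,-5,-8],0],
  [[0,0,0],[0,0,0],0],
], squeeze=40)

```text
time_s: 21.62
ee_pos: [0.4198, 0.4186, 0.1439]
eef_rot: [-2.586, -0.0, -0.275]
force: [0.2, -0.4, -3.7]
grip_width: 0.0562
```

```bash
python3 - <<'E'
from h import *
M=tool(19,32)
need(np.array([.5635,.2555,.145])+.002*M[:,2],M)
E
```

```text
t 21.625 pos [0.4198 0.4186 0.1439] q [0.57 0.28 1.84 0.59 0.67 0.44] F [ 0.2 -0.4 -3.7] w 0.0562
turn deg [ 0.13 29.22 46.89]
shift mm now-axes [183.5 100.  -61.4] after-turn axes [201.  -70.8  45. ]
```

>>> drive_tool([
  [[0,1.5,2.3],[0,0,0],0],
  [[0,2.9,4.7],[0,0,0],0],
  [[0,2.9,4.7],[0,0,0],0],
  [[0,2.9,4.7],[0,0,0],0],
  [[0,2.9,4.7],[0,0,0],0],
  [[0,2.9,4.7],[0,0,0],0],
  [[0,2.9,4.7],[0,0,0],0],
  [[0,2.9,4.7],[0,0,0],0],
  [[0,2.9,4.7],[0,0,0],0],
  [[0,2.9,4.7],[0,0,0],0],
  [[0,1.6,2.4],[0,0,0],0],
  [[0,0,0],[10,-4,2],0],
  [[0,0,0],[20,-7,5],0],
  [[0,0,0],[28,-10,6],0],
  [[0,0,0],[28,-10,6],0],
  [[0,0,0],[28,-10,6],0],
  [[0,0,0],[28,-10,6],0],
  [[0,0,0],[28,-10,6],0],
  [[0,0,0],[20,-7,5],0],
  [[0,0,0],[10,-3,3],0],
])

```text
time_s: 24.12
ee_pos: [0.5648, 0.2547, 0.142]
eef_rot: [-2.587, -0.0, -1.241]
force: [-0.0, 0.1, -2.4]
grip_width: 0.056
```

>>> drive_tool([
  [[0,0,0],[0,0,0],0],
])

```text
time_s: 24.25
ee_pos: [0.5644, 0.2553, 0.1419]
eef_rot: [-2.587, -0.0, -1.242]
force: [-1.4, -0.5, -3.4]
grip_width: 0.0557
```

```bash
python3 - <<'E'
from h import *
M=tool(19,32)
need(np.array([.5635,.2555,.085])+.002*M[:,2],M)
a=ctrl.camera('scene');b=ctrl.camera('top')
cv2.imwrite('pics/s9.png',a[:,:,::-1]);cv2.imwrite('pics/t9.png',b[:,:,::-1])
crop('pics/s9.png','pics/s9c.png',310,140,110,130,6)
crop('pics/t9.png','pics/t9c.png',80,130,130,130,6)
E
```

```text
t 24.25 pos [0.5644 0.2553 0.1419] q [ 0.38  0.3   1.82 -0.06  0.47  1.66] F [-1.4 -0.5 -3.4] w 0.0557
turn deg [ 0.24 -0.09 -0.11]
shift mm now-axes [-0.5 30.6 50. ] after-turn axes [-0.5 30.8 49.9]
```

View pics/s9c.png

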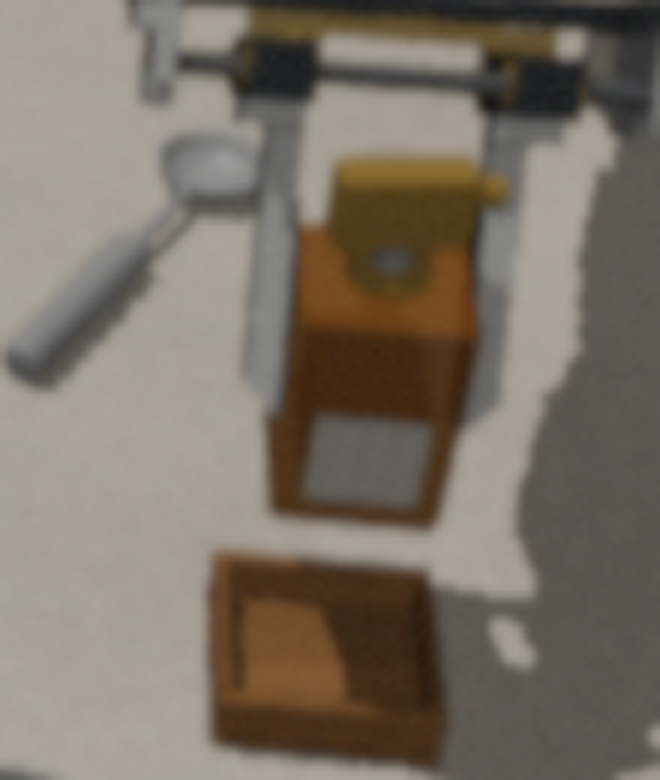

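View pics/t9c.png

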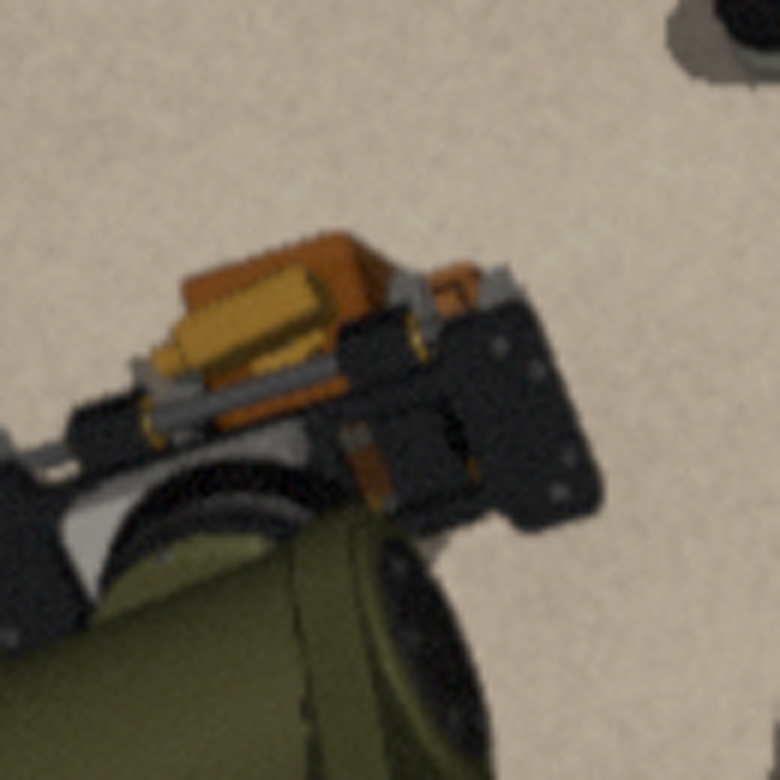

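The bottle is held upright just above the stand. Its front foot corners are at scene zoom (275,515) and (432,525). I'll compare the observed and predicted foot to get the relative offset.

```bash
python3 - <<'E'
from h import *
o=ctrl.get_obs();M=Rot.from_euler('xyz',o['eef_rot']).as_matrix();g=o['ee_pos']-.002*M[:,2]
print(g)
y=np.radians(19);ux=np.array([np.cos(y),np.sin(y),0]);uy=np.array([-np.sin(y),np.cos(y),0])
Z=lambda P:((proj('scene',P)-[310,140]+.42)*6).round(0)
for b in(-28,28):
    print('foot front',b,Z(g+[0,0,-.051]+.028*ux+b/1e3*uy))
    print('top front',b,Z(g+[0,0,.034]+.028*ux+b/1e3*uy))
c=np.array([.5635,.2555,.024])
for a,b in((-39,-39),(-39,39),(39,39),(39,-39)): print('rim',Z(c+(a*ux+b*uy)/1e3))
S=lambda x,y:(x/6+310-.42,y/6+140-.42)
# observed foot corners at z=foot
f=[onz('scene',S(*p),g[2]-.051) for p in((275,515),(432,525))];print(f, 'mid-28ux',(f[0]+f[1])/2-.028*ux)
r=[onz('scene',S(*p),.024) for p in((213,553),(428,575),(445,713),(215,700))];print(np.mean(r,0))
E
```

```text
[0.56282867 0.25593358 0.14385857]
foot front -28 [[269. 524.]]
top front -28 [[306. 320.]]
foot front 28 [[444. 540.]]
top front 28 [[491. 335.]]
rim [[206. 541.]]
rim [[425. 561.]]
rim [[443. 717.]]
rim [[209. 693.]]
[array([0.59312589, 0.23882378, 0.09285857]), array([0.57456133, 0.28622223, 0.09285857])] mid-28ux [0.55736909 0.2534071  0.09285857]
[0.5665025  0.25807955 0.024     ]
```

```bash
python3 - <<'E'
from h import *
o=ctrl.get_obs();M=Rot.from_euler('xyz',o['eef_rot']).as_matrix();g=o['ee_pos']-.002*M[:,2]
y=np.radians(19);ux=np.array([np.cos(y),np.sin(y),0]);uy=np.array([-np.sin(y),np.cos(y),0])
for b in(-28,28): print(((proj('top',g+[0,0,.034]+.028*ux+b/1e3*uy)-[80,130]+.42)*6).round(0))
S=lambda x,y:(x/6+80-.42,y/6+130-.42)
f=[onz('top',S(*p),g[2]+.034) for p in((188,278),(350,232))];print(np.array(f),np.mean(f,0)-.028*ux)
print(np.degrees(np.arctan2(*(f[1]-f[0])[1::-1]))+90)
E
```

```text
[[336. 217.]]
[[164. 272.]]
[[0.57850443 0.28384582 0.17785857]
 [0.59379584 0.23394652 0.17785857]] [0.55967561 0.24978026 0.17785857]
17.037448737369303
```

Both cameras see the arm-held bottle a few mm short of where the kinematics put it, so the stand centre in the arm frame is more like (0.566, 0.2585). I'll aim there, come down near the rim and look again.

```bash
python3 - <<'E'
from h import *
M=tool(19,32)
need(np.array([.566,.2585,.084])+.002*M[:,2],M)
E
```

```text
t 24.35 pos [0.5638 0.2563 0.1422] q [ 0.38  0.3   1.82 -0.06  0.47  1.66] F [-0.2  0.4 -3. ] w 0.0555
turn deg [ 0.23 -0.05 -0.07]
shift mm now-axes [-1.4 28.2 52.9] after-turn axes [-1.4 28.5 52.8]
```

>>> drive_tool([
  [[0,0,0],[-1,2,4],0],
  [[0,0,0],[-0.5,4,8],0],
  [[0,0,0],[0,5,10],0],
  [[0,0,0],[0,5,10],0],
  [[0,0,0],[0,5,9],0],
  [[0,0,0],[0,4,7],0],
  [[0,0,0],[0,3,5],0],
  [[0,0,0],[0,0,0],0],
  [[0,0,0],[0,0,0],0],
])

```text
time_s: 25.48
ee_pos: [0.5676, 0.2594, 0.083]
eef_rot: [-2.586, 0.0, -1.241]
force: [0.7, -0.1, -3.4]
grip_width: 0.0559
```

```bash
python3 - <<'E'
from h import *
M=tool(19,32)
need(np.array([.566,.2585,.084])+.002*M[:,2],M)
a=ctrl.camera('scene');b=ctrl.camera('top')
cv2.imwrite('pics/s10.png',a[:,:,::-1]);cv2.imwrite('pics/t10.png',b[:,:,::-1])
crop('pics/s10.png','pics/s10c.png',320,170,90,110,7)
crop('pics/t10.png','pics/t10c.png',90,140,110,100,7)
E
```

```text
t 25.475 pos [0.5676 0.2594 0.083 ] q [ 0.38  0.4   1.84 -0.08  0.34  1.69] F [ 0.7 -0.1 -3.4] w 0.0559
turn deg [ 0.18 -0.05 -0.08]
shift mm now-axes [0.3 1.  0.2] after-turn axes [0.3 1.  0.2]
```

View pics/s10c.png

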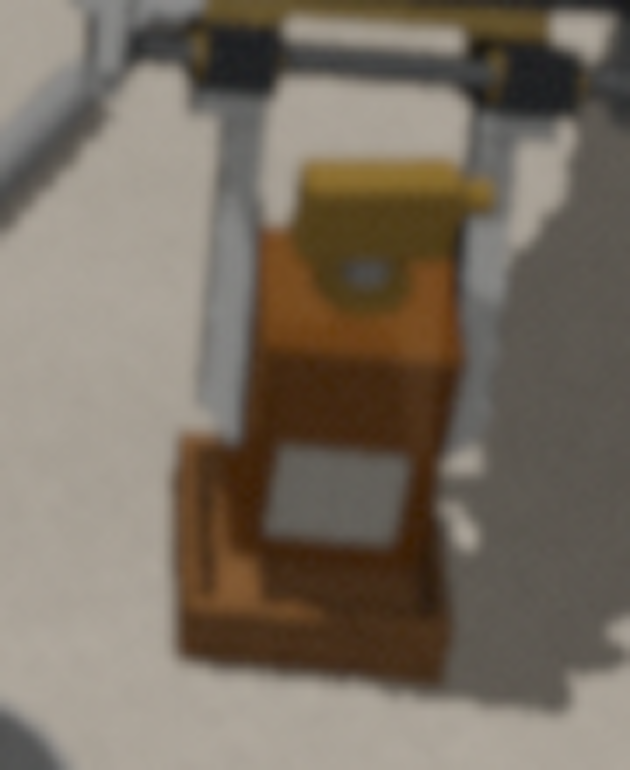

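View pics/t10c.png

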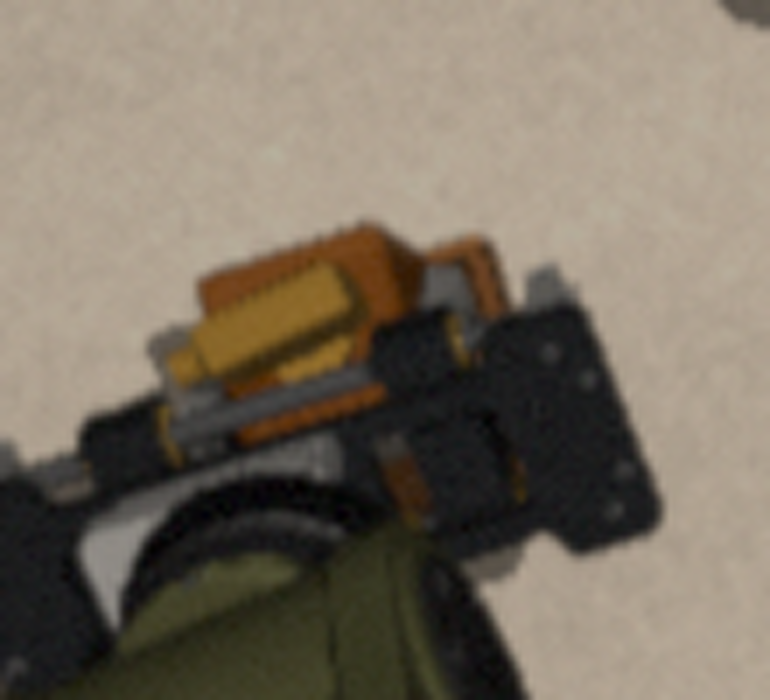

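The foot sits about 10 mm above the rim and inside the opening: scene-zoom gaps are roughly 36 px left against 24 px right of the walls. I'll shift 1 mm right-to-left (tool +x) and lower.

>>> drive_tool([
  [[0,0,0],[1,0,0],0],
  [[0,0,0],[0,1.6,2.5],0],
  [[0,0,0],[0,1.6,2.5],0],
  [[0,0,0],[0,1.6,2.5],0],
  [[0,0,0],[0,1.6,2.5],0],
  [[0,0,0],[0,0,0],0],
])

```text
time_s: 26.32
ee_pos: [0.5675, 0.2583, 0.0704]
eef_rot: [-2.587, -0.0, -1.241]
force: [-1.1, -0.4, -3.3]
grip_width: 0.0558
```

>>> drive_tool([
  [[0,0,0],[0,1.6,2.5],0],
  [[0,0,0],[0,1.6,2.5],0],
  [[0,0,0],[0,0,0],0],
])

```text
time_s: 26.7
ee_pos: [0.5674, 0.2582, 0.0645]
eef_rot: [-2.587, -0.0, -1.241]
force: [0.4, 0.6, -3.4]
grip_width: 0.0558
```

The foot is below the rim with no contact, so it is inside. Continuing to the floor.

>>> drive_tool([
  [[0,0,0],[0,1.3,2.1],0],
  [[0,0,0],[0,1.3,2.1],0],
  [[0,0,0],[0,0.8,1.3],0],
  [[0,0,0],[0,0,0],0],
])

```text
time_s: 27.2
ee_pos: [0.5675, 0.2583, 0.0582]
eef_rot: [-2.587, -0.0, -1.241]
force: [0.7, 0.6, -4.4]
grip_width: 0.0555
```

>>> drive_tool([
  [[0,0,0],[0,0.5,0.8],0],
  [[0,0,0],[0,0.5,0.8],0],
  [[0,0,0],[0,0,0],0],
])

```text
time_s: 27.58
ee_pos: [0.5675, 0.2583, 0.0564]
eef_rot: [-2.587, -0.0, -1.241]
force: [0.8, 0.1, -3.4]
grip_width: 0.0555
```

>>> drive_tool([
  [[0,0,0],[0,0.5,0.8],0],
  [[0,0,0],[0,0,0],0],
])

```text
time_s: 27.82
ee_pos: [0.5675, 0.2583, 0.0555]
eef_rot: [-2.587, -0.0, -1.241]
force: [-0.3, 0.8, -3.5]
grip_width: 0.0557
```

>>> drive_tool([
  [[0,0,0],[0,0.5,0.8],0],
  [[0,0,0],[0,0,0],0],
])

```text
time_s: 28.08
ee_pos: [0.5677, 0.2584, 0.0548]
eef_rot: [-2.586, 0.0, -1.241]
force: [-0.4, -0.5, -1.5]
grip_width: 0.0556
```

Contact is starting at the expected floor height. One more small step, then release and retreat along −z.

>>> drive_tool([
  [[0,0,0],[0,0.4,0.7],0],
  [[0,0,0],[0,0,0],0],
])

```text
time_s: 28.32
ee_pos: [0.5681, 0.2585, 0.0548]
eef_rot: [-2.585, 0.0, -1.241]
force: [-2.7, -1.6, 7.0]
grip_width: 0.0558
```

>>> drive_tool([
  [[0,0,0],[0,0,0],0.8],
  [[0,0,0],[0,0,0],0.8],
  [[0,0,0],[0,0,0],0.8],
  [[0,0,0],[0,0,0],0.8],
  [[0,0,0],[0,0,-5],0.8],
  [[0,0,0],[0,0,-10],0.8],
  [[0,0,0],[0,0,-20],0.8],
  [[0,0,0],[0,0,-25],0.8],
  [[0,0,0],[0,0,-30],0.8],
  [[0,0,0],[0,0,-30],0.8],
  [[0,0,0],[0,0,-30],0.8],
  [[0,0,0],[0,0,-20],0.8],
  [[0,0,0],[0,0,-10],0.8],
])

```text
time_s: 29.95
ee_pos: [0.4774, 0.2275, 0.2082]
eef_rot: [-2.585, 0.0, -1.241]
force: [-0.7, 0.8, 0.3]
grip_width: 0.0752
```

```bash
python3 - <<'E'
from h import *
need([.567,.258,.28],tool(19,0))
a=ctrl.camera('scene');b=ctrl.camera('top')
cv2.imwrite('pics/s11.png',a[:,:,::-1]);cv2.imwrite('pics/t11.png',b[:,:,::-1])
crop('pics/s11.png','pics/s11c.png',320,170,90,110,7)
crop('pics/t11.png','pics/t11c.png',90,140,110,100,7)
E
```

```text
t 29.95 pos [0.4774 0.2275 0.2082] q [ 0.39  0.01  1.99 -0.06  0.59  1.67] F [-0.7  0.8  0.3] w 0.0752
turn deg [-3.189e+01 -2.000e-02 -8.000e-02]
shift mm now-axes [   0.2 -118.3  -10.9] after-turn axes [  0.3 -94.6 -71.8]
```

View pics/s11c.png

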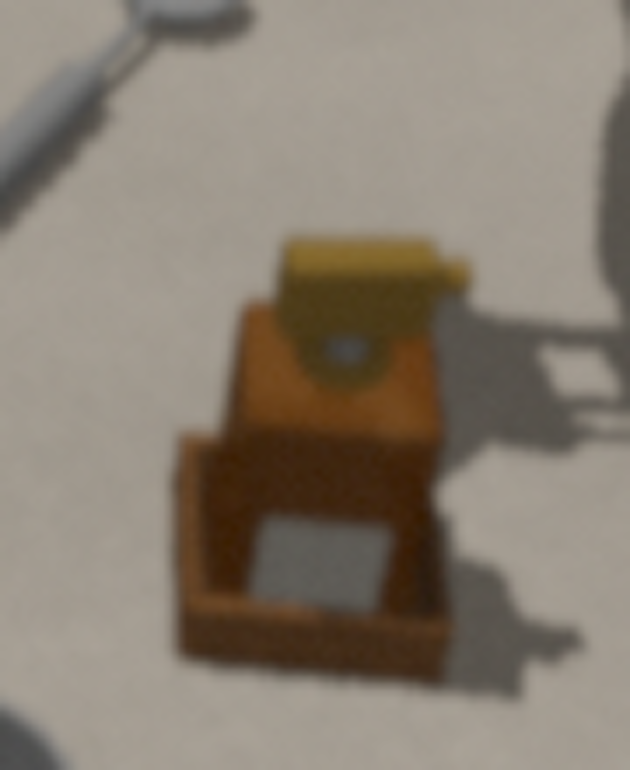

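View pics/t11c.png

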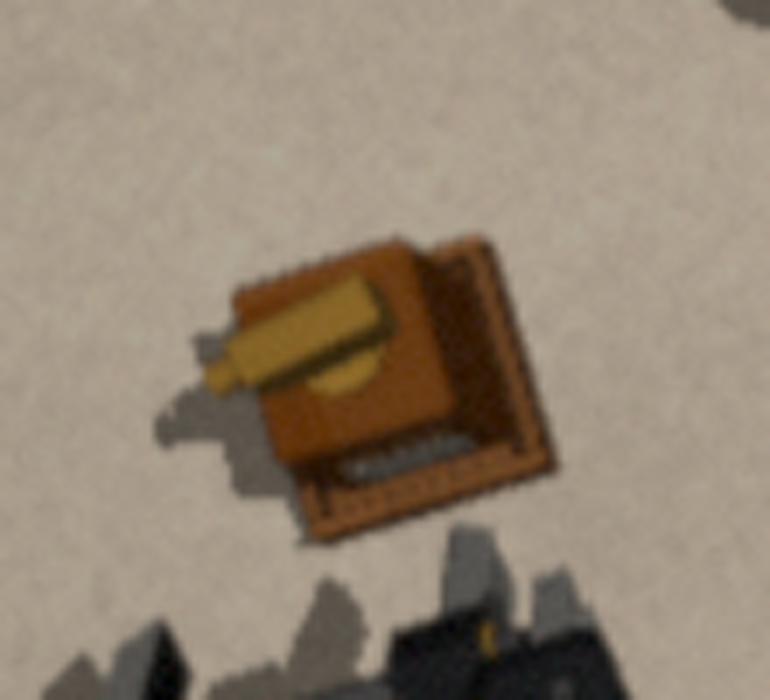

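The bottle stands down in the stand, with the nozzle slightly counterclockwise of bottle +y. Measuring the head's position and angle.

```bash
python3 - <<'E'
from h import *
T=lambda x,y:(x/7+90-.43,y/7+140-.43)
S=lambda x,y:(x/7+320-.43,y/7+170-.43)
P=np.array([onz('top',T(*p),.132) for p in((222,345),(362,275),(382,315),(240,388))])
print(P.round(4),P.mean(0)); 
for i,j in((1,0),(2,3)): v=P[i if 0 else j]-P[i];print(np.degrees(np.arctan2(v[1],v[0])),np.linalg.norm(v))
Q=np.array([onz('top',T(*p),.091) for p in((233,293),(400,240),(453,415),(287,465))]);print('body top',Q.mean(0))
for i,j in((1,0),(2,3)): v=Q[j]-Q[i];print(np.degrees(np.arctan2(v[1],v[0])))
for i,j in((0,3),(1,2)): v=Q[i]-Q[j];print(np.degrees(np.arctan2(v[1],v[0])),np.linalg.norm(v))
R=np.array([onz('scene',S(*p),.132) for p in((287,238),(437,240),(437,275),(283,275))]);print('scene head',R.mean(0))
B=np.array([onz('scene',S(*p),.091) for p in((243,302),(435,330),(438,440),(237,425))]);print('scene body',B.mean(0))
E
```

```text
[[0.5605 0.2773 0.132 ]
 [0.5809 0.2389 0.132 ]
 [0.5697 0.2327 0.132 ]
 [0.5484 0.2716 0.132 ]] [0.56488272 0.25512495 0.132     ]
118.05477354240531 0.0434837959116274
118.67663850962609 0.044264505199769225
body top [0.56415865 0.25430789 0.091     ]
108.81802536349161
107.85542963410681
20.306726120889433 0.053852041589653336
19.331098821497786 0.05468111000988395
scene head [0.56983329 0.25784232 0.132     ]
scene body [0.57227363 0.25827234 0.091     ]
```

Head axis ≈ (0.567, 0.2575). The bar's nozzle direction is ≈118.3° against bottle +y ≈108.6°, so head angle ≈0.17 rad. I'll turn the tool straight down with the jaws across the bar (yaw 118.3).

>>> drive_tool([
  [[-4,0,0],[0,0,0],0.55],
  [[-7,0,0],[0,0,0],0.55],
  [[-7,0,0],[0,0,0],0.55],
  [[-7,0,0],[0,0,0],0.55],
  [[-7,0,0],[0,0,0],0.55],
  [[0,0,-5],[0,0,0],0.55],
  [[0,0,-9],[0,0,0],0.55],
  [[0,0,-9],[0,0,0],0.55],
  [[0,0,-9],[0,0,0],0.55],
  [[0,0,-9],[0,0,0],0.55],
  [[0,0,-9],[0,0,0],0.55],
  [[0,0,-9],[0,0,0],0.55],
  [[0,0,-9],[0,0,0],0.55],
  [[0,0,-9],[0,0,0],0.55],
  [[0,0,-9],[0,0,0],0.55],
  [[0,0,-8],[0,0,0],0.55],
  [[0,0,-5],[0,0,0],0.55],
  [[0,0,0],[0,0,0],0.55],
])

```text
time_s: 32.3
ee_pos: [0.4778, 0.2275, 0.2059]
eef_rot: [-3.141, 0.005, 0.487]
force: [-0.5, 0.2, 0.5]
grip_width: 0.0514
```

```bash
python3 - <<'E'
from h import *
need([.567,.2575,.19],tool(118.3,0))
E
```

```text
t 32.3 pos [0.4778 0.2275 0.2059] q [ 0.38  0.27  1.6   0.    1.28 -0.11] F [-0.5  0.2  0.5] w 0.0514
turn deg [-0.04  0.28 -0.42]
shift mm now-axes [92.9 15.2 15.4] after-turn axes [92.7 15.9 15.9]
```

>>> drive_tool([
  [[0,0.3,-0.4],[8,1,0],0.55],
  [[0,0,0],[16,3,2],0.55],
  [[0,0,0],[20,3,3],0.55],
  [[0,0,0],[20,4,4],0.55],
  [[0,0,0],[18,3,4],0.55],
  [[0,0,0],[11,2,3],0.55],
  [[0,0,0],[0,0,0],0.55],
])

```text
time_s: 33.17
ee_pos: [0.5675, 0.2576, 0.1902]
eef_rot: [-3.141, -0.001, 0.494]
force: [0.2, -0.6, -0.8]
grip_width: 0.0517
```

```bash
python3 - <<'E'
from h import *
need([.567,.2575,.125],tool(118.3,0))
a=ctrl.camera('scene');cv2.imwrite('pics/s12.png',a[:,:,::-1])
crop('pics/s12.png','pics/s12c.png',310,130,110,130,6)
E
```

```text
t 33.175 pos [0.5675 0.2576 0.1902] q [ 0.37  0.49  1.34  0.    1.32 -0.13] F [ 0.2 -0.6 -0.8] w 0.0517
turn deg [-0.04 -0.04 -0.02]
shift mm now-axes [-0.6 -0.1 65.2] after-turn axes [-0.5 -0.2 65.2]
```

View pics/s12c.png

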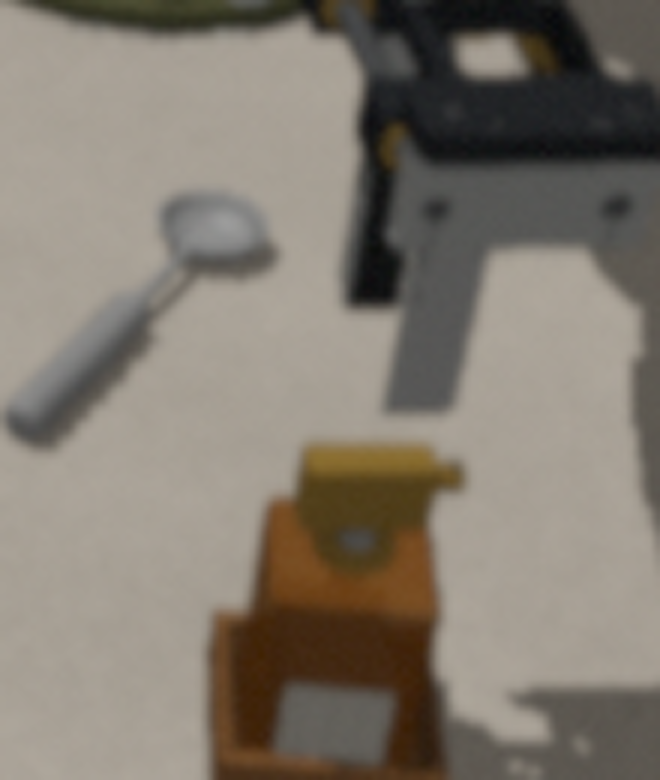

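The fingers straddle the head line; going down 65 mm projects onto the head at (366,490) in the zoom. Descending.

>>> drive_tool([
  [[0,0,0],[0,0,8],0.55],
  [[0,0,0],[0,0,12],0.55],
  [[0,0,0],[0,0,12],0.55],
  [[0,0,0],[0,0,12],0.55],
  [[0,0,0],[0,0,10],0.55],
  [[0,0,0],[0,0,7],0.55],
  [[0,0,0],[0,0,4],0.55],
  [[0,0,0],[0,0,0],0.55],
])

```text
time_s: 34.22
ee_pos: [0.5674, 0.2577, 0.1258]
eef_rot: [-3.141, -0.001, 0.494]
force: [-0.4, 0.1, 0.4]
grip_width: 0.0516
```

```bash
python3 - <<'E'
from h import *
need([.567,.2575,.125],tool(118.3,0))
a=ctrl.camera('scene');cv2.imwrite('pics/s13.png',a[:,:,::-1])
crop('pics/s13.png','pics/s13c.png',310,130,110,130,6)
b=ctrl.camera('top');cv2.imwrite('pics/t13.png',b[:,:,::-1])
crop('pics/t13.png','pics/t13c.png',90,140,110,100,6)
cv2.imwrite('pics/c13.png',np.hstack([cv2.imread('pics/s13c.png')[150:750,:400],cv2.imread('pics/t13c.png')[:600,:400]]))
E
```

```text
t 34.225 pos [0.5674 0.2577 0.1258] q [ 0.37  0.55  1.4   0.    1.19 -0.13] F [-0.4  0.1  0.4] w 0.0516
turn deg [-0.03 -0.09  0.01]
shift mm now-axes [-0.4 -0.1  0.8] after-turn axes [-0.4 -0.1  0.8]
```

View pics/s13c.png

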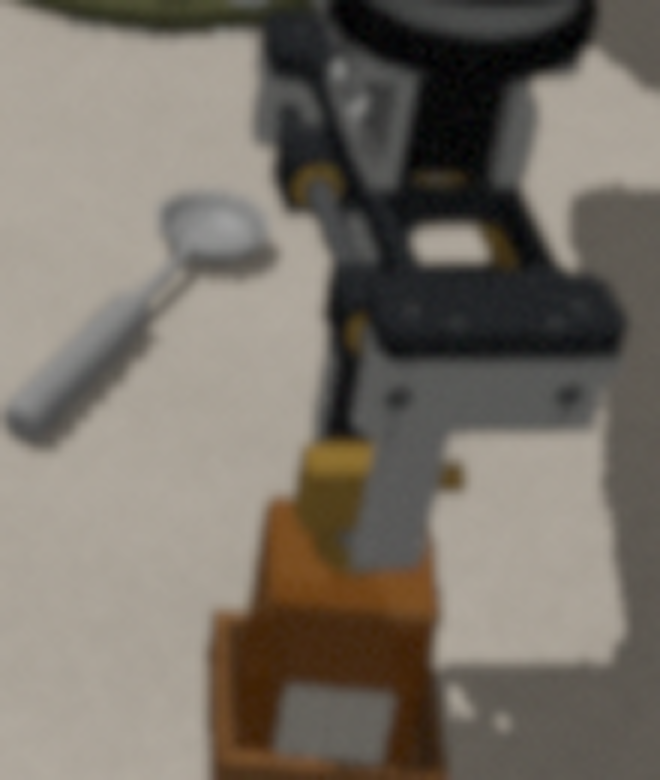

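The fingers flank the head. Closing gently, then harder.

>>> drive_tool([
  [[0,0,0],[0,0,0],0],
  [[0,0,0],[0,0,0],0],
  [[0,0,0],[0,0,0],0],
  [[0,0,0],[0,0,0],0],
  [[0,0,0],[0,0,0],0],
], squeeze=12)

```text
time_s: 34.95
ee_pos: [0.5674, 0.2577, 0.1258]
eef_rot: [-3.141, -0.002, 0.494]
force: [0.1, 1.1, -1.3]
grip_width: 0.0159
```

>>> drive_tool([
  [[0,0,0],[0,0,0],0],
  [[0,0,0],[0,0,0],0],
], squeeze=50)

```text
time_s: 35.2
ee_pos: [0.5674, 0.2577, 0.1258]
eef_rot: [-3.141, -0.002, 0.494]
force: [0.6, 1.4, -0.8]
grip_width: 0.0157
```

>>> drive_tool([
  [[0,0,0],[0,0,1.5],0],
  [[0,0,0],[0,0,1.5],0],
  [[0,0,0],[0,0,1.5],0],
  [[0,0,0],[0,0,0],0],
])

```text
time_s: 35.7
ee_pos: [0.5676, 0.2579, 0.1222]
eef_rot: [-3.141, -0.003, 0.494]
force: [-1.3, 0.0, 7.4]
grip_width: 0.0159
```

>>> drive_tool([
  [[0,0,0],[0,0,1.2],0],
  [[0,0,0],[0,0,1.2],0],
  [[0,0,0],[0,0,1],0],
  [[0,0,0],[0,0,0],0],
])

```text
time_s: 36.2
ee_pos: [0.5676, 0.258, 0.119]
eef_rot: [-3.141, -0.003, 0.494]
force: [-2.5, 0.9, 8.6]
grip_width: 0.0157
```

>>> drive_tool([
  [[0,0,0],[0,0,0.8],0],
  [[0,0,0],[0,0,0],0],
])

```text
time_s: 36.45
ee_pos: [0.5676, 0.2579, 0.1183]
eef_rot: [-3.141, -0.003, 0.494]
force: [-4.0, 0.0, 9.0]
grip_width: 0.0155
```

>>> drive_tool([
  [[0,0,0],[0,0,0.8],0],
  [[0,0,0],[0,0,0],0],
])

```text
time_s: 36.7
ee_pos: [0.5677, 0.258, 0.1177]
eef_rot: [-3.141, -0.003, 0.494]
force: [-3.8, 0.6, 9.7]
grip_width: 0.0157
```

>>> drive_tool([
  [[0,0,0],[0,0,0.6],0],
  [[0,0,0],[0,0,0],0],
])

```text
time_s: 36.95
ee_pos: [0.5677, 0.258, 0.1176]
eef_rot: [-3.141, -0.003, 0.494]
force: [-5.8, 0.2, 15.2]
grip_width: 0.0157
```

It has hit the end stop (15 N). Now turning counterclockwise (−tool z) about 58° while pressed.

>>> drive_tool([
  [[0,0,-2],[0,0,0],0],
  [[0,0,-4],[0,0,0],0],
  [[0,0,-4],[0,0,0],0],
  [[0,0,-4],[0,0,0],0],
  [[0,0,-4],[0,0,0],0],
  [[0,0,-4],[0,0,0],0],
  [[0,0,0],[0,0,0],0],
])

```text
time_s: 37.83
ee_pos: [0.5678, 0.2581, 0.1176]
eef_rot: [3.141, -0.004, 0.879]
force: [-4.5, 1.6, 14.1]
grip_width: 0.016
```

```bash
python3 - <<'E'
from h import *
o=ctrl.get_obs();print(o['moment'],o['force'],o['qpos'],o['ee_pos'])
a=ctrl.camera('scene');cv2.imwrite('pics/s14.png',a[:,:,::-1])
crop('pics/s14.png','pics/s14c.png',310,130,110,130,6)
E
```

```text
[0.15488191 0.72547035 0.0048101 ] [-4.49840595  1.633877   14.10570801] [ 3.67473154e-01  5.57384954e-01  1.40847570e+00  1.14134259e-03
  1.17196138e+00 -5.12338166e-01] [0.56782087 0.2580919  0.1175828 ]
```

View pics/s14c.png

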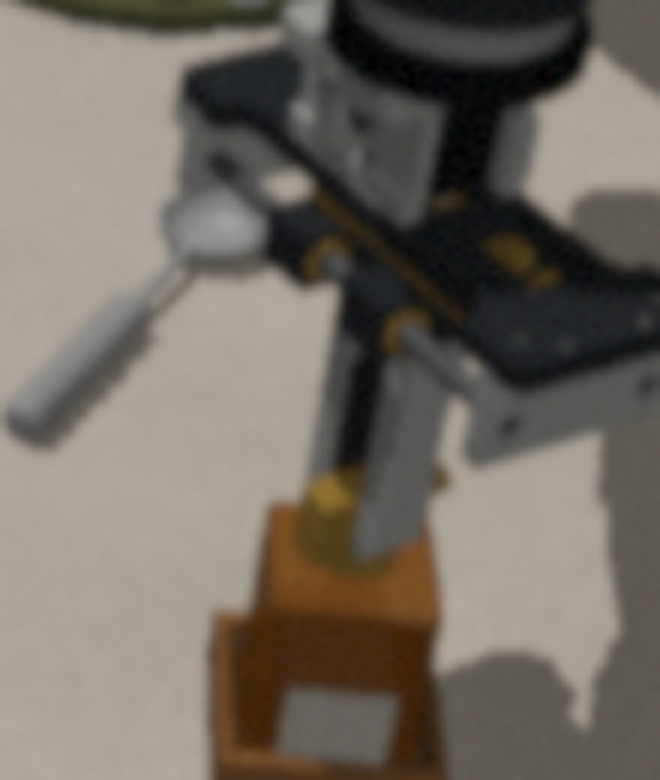

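The head turns with the grip and the bottle has barely moved; it is past the 0.4 rad stop with only a small moment. Continuing.

>>> drive_tool([
  [[0,0,-4],[0,0,0],0],
  [[0,0,-5],[0,0,0],0],
  [[0,0,-5],[0,0,0],0],
  [[0,0,-5],[0,0,0],0],
  [[0,0,-5],[0,0,0],0],
  [[0,0,-5],[0,0,0],0],
  [[0,0,-4],[0,0,0],0],
  [[0,0,-2],[0,0,0],0],
  [[0,0,0],[0,0,0],0],
])

```text
time_s: 39.0
ee_pos: [0.5679, 0.2584, 0.1176]
eef_rot: [3.138, -0.003, 1.49]
force: [-2.7, 3.3, 12.6]
grip_width: 0.016
```

```bash
python3 - <<'E'
from h import *
o=ctrl.get_obs();print(o['moment'],o['force'],o['qpos'],o['ee_pos'],o['eef_rot'])
a=ctrl.camera('scene');cv2.imwrite('pics/s15.png',a[:,:,::-1])
crop('pics/s15.png','pics/s15c.png',310,130,110,130,6)
E
```

```text
[0.55120377 0.52472109 0.02608241] [-2.67956264  3.32830012 12.61609014] [ 0.36772524  0.55744595  1.4082741   0.0015731   1.17140666 -1.12264023] [0.5679322  0.25841105 0.11762582] [ 3.13819729 -0.00324354  1.48976251]
```

View pics/s15c.png

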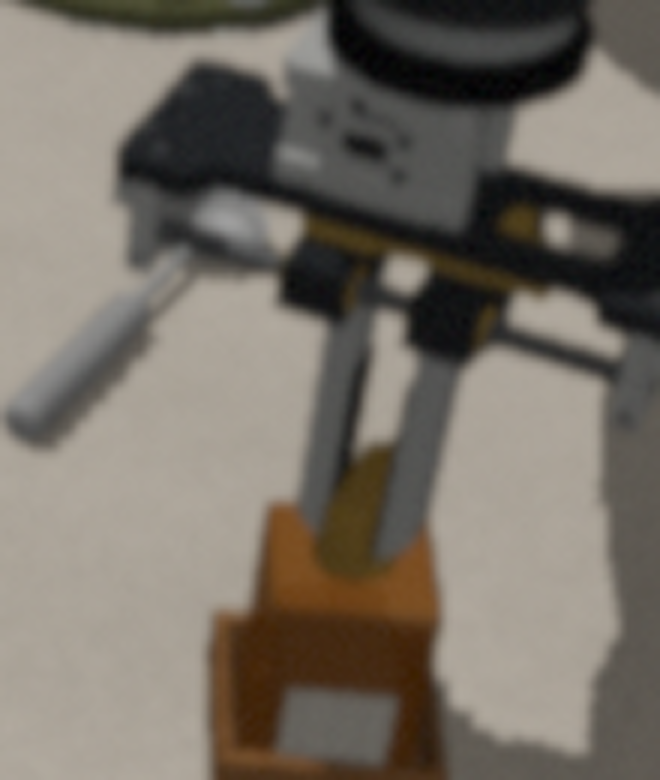

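The nozzle now points away from the camera and the bottle is unrotated. Letting go, then rising straight up.

>>> drive_tool([
  [[0,0,0],[0,0,0],0.6],
  [[0,0,0],[0,0,0],0.6],
  [[0,0,0],[0,0,0],0.6],
  [[0,0,0],[0,0,0],0.6],
  [[0,0,0],[0,0,0],0.6],
  [[0,0,0],[0,0,-6],0.6],
  [[0,0,0],[0,0,-12],0.6],
  [[0,0,0],[0,0,-20],0.6],
  [[0,0,0],[0,0,-25],0.6],
  [[0,0,0],[0,0,-25],0.6],
  [[0,0,0],[0,0,-25],0.6],
  [[0,0,0],[0,0,-15],0.6],
  [[0,0,0],[0,0,0],0.6],
])

```text
time_s: 40.67
ee_pos: [0.5675, 0.2576, 0.2449]
eef_rot: [3.139, -0.002, 1.489]
force: [-0.4, 0.4, 0.4]
grip_width: 0.0565
```

>>> drive_tool([
  [[0,0,0],[15,-15,0],0.6],
  [[0,0,0],[0,-30,0],0.6],
  [[0,0,0],[0,-30,0],0.6],
  [[0,0,0],[0,0,0],0.6],
])

```text
time_s: 41.18
ee_pos: [0.4917, 0.2796, 0.2433]
eef_rot: [3.142, -0.001, 1.491]
force: [0.3, 0.1, 0.7]
grip_width: 0.0563
```

```bash
python3 - <<'E'
from h import *
need([.567,.2575,.2])
a=ctrl.camera('scene');cv2.imwrite('pics/s16.png',a[:,:,::-1])
b=ctrl.camera('top');cv2.imwrite('pics/t16.png',b[:,:,::-1])
crop('pics/s16.png','pics/s16c.png',310,130,110,130,6)
E
```

```text
t 41.175 pos [0.4917 0.2796 0.2433] q [ 0.45  0.32  1.45  0.    1.37 -1.04] F [0.3 0.1 0.7] w 0.0563
turn deg [0. 0. 0.]
shift mm now-axes [-16.1  76.8  43.3] after-turn axes [-16.1  76.8  43.3]
```

View pics/s16c.png

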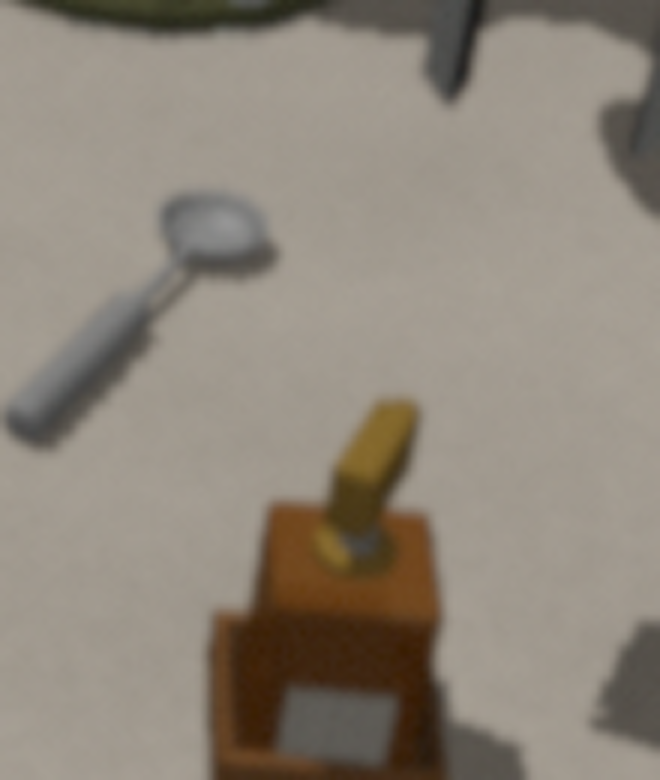

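View pics/t16.png

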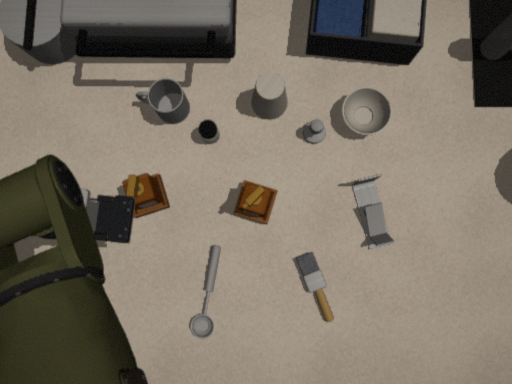

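The bottle stands in the stand with the head turned; the top of the bar's centre is at zoom ≈(378,435), and the bystanders are unchanged. Checking the head height.

```bash
python3 - <<'E'
from h import *
# head top centre before (s13-like, z=.132): zoom ~ (367,460)
d=np.radians(118.3+57)
n=np.array([np.cos(d),np.sin(d),0]);
for z in(.1245,.132,.142):
    c=np.array([.567,.2575,z]);print(z,[((proj('scene',c+s*n)-[310,130]+.42)*6).round(0)[0].tolist() for s in (-.022,0,.022)])
c=np.array([.567,.2575,.132]);d=np.radians(118.3);n=np.array([np.cos(d),np.sin(d),0])
print('before',[((proj('scene',c+s*n)-[310,130]+.42)*6).round(0)[0].tolist() for s in (-.022,0,.022)])
E
```

```text
0.1245 [[343.0, 510.0], [367.0, 473.0], [390.0, 437.0]]
0.132 [[347.0, 492.0], [371.0, 455.0], [394.0, 419.0]]
0.142 [[351.0, 468.0], [375.0, 431.0], [399.0, 395.0]]
before [[303.0, 456.0], [371.0, 455.0], [438.0, 454.0]]
```

```bash
python3 - <<'E'
from station import ctrl
print(ctrl.hand_in(), ctrl.get_obs()['time_s'])
E
```

```text
the job is handed in; nothing more can be done
the job is handed in; nothing more can be done
```

The syrup bottle stands upright, fully down, in the empty stand. Its pump head has been pressed, turned counterclockwise past the safety stop, and popped up when I let go. I handed the job in at about 41 s; no verdict was reported.

**What I did:**
- I took the bottle off the rest and turned it upright.
- My first grasp angle would have driven the wrist into a singularity at stand height. I stood the bottle briefly on a bare patch of counter, gripped it again at a steeper angle, then placed it in the stand and let go.
- I gripped the head from above, pressed it until it hit the lower stop (15 N), turned it about 57° while pressed, and opened the fingers.

**Last checks:**
- **Head height:** in the scene camera the top of the head is at about 0.142 m, the popped-up height. Locked would be 0.132 m.
- **Head turn:** it started at about 0.17 rad and is now at about 1.16 rad, past the 0.9 rad release point.
- **Bottle:** it reached the stand's floor at the expected height and did not visibly turn while I turned the head.
- **Rest of the counter:** the bystanders look unmoved in the top view. At hand-in the gripper was clear of the bottle and the force reading was near zero.

**One disagreement:** the two cameras and the arm's own position differed by 3–6 mm. I corrected for this when aiming at the stand.

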